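# Lay the painting places: tip out one peg each, stand a brush in each vial

## Robot

A 6-joint arm with a two-finger parallel gripper is mounted at the origin on the work surface. World frame = base frame: x ahead of the robot, y to its left, z up, the work surface at z = 0. Lengths are in m, angles in rad, forces in N, time in s.
With the tool pointing down it reaches from about 0.375 to 0.9 m from the base axis. Payload 3.1 kg.
Tool frame: the origin (TCP) lies at the very end of the fingers, on their centre line; the grasp point (between the pads) lies 19 mm behind it (manip.tcp_to_grasp is the distance from the TCP to the grasp point, in m); z points along the fingers, y is the line along which they close (so a half turn about z gives the same grasp; the last joint's range is limited). The gripper opens to 85 mm and grips with 20 to 120 N. Pads are 22 mm wide; open, the fingers measure 114 mm over their backs; the gripper's body (76 mm by 85 mm) begins 54 mm behind the grasp point. The pads swing forward as they close: fully open they stand 13 mm farther back than shut.
Start: joints at [0.982, 0.527, 1.433, -0, 1.181, -0.178], TCP at [0.25, 0.573, 0.231] pointing down, gripper open.
Joint ranges: [-3.08, 3.08], [-0.75, 2.2], [0.22, 2.44], [-1.43, 4.57], [0, 2.65], [-2.85, 2.85]. Speed limits (rad/s): [2.79, 2.79, 3.14, 3.14, 3.14, 3.14].

## Interface

Orientations are given as a unit quaternion [x, y, z, w].
In Python, from station import manip gives the robot as it stands. The module is installed in compiled form; this text tells all that it offers.
- The arm moves only by the tool step_arm, never from a script. Its argument "commands" is one flat list of numbers, 6 for each row, row after row: the shift along the tool's x, y, z in m, then the turn, a rotation vector about the tool's x, y, z in degrees. A call has exactly 10 rows; each row is the pose to reach, as a shift and turn from the pose commanded when the call began, along the tool's axes at that moment; what a row does not reach only later rows make up. A row lasts 1/10 s, in which the tool goes at most 50 mm and 8.59 degrees, less where a joint would pass 70% of its speed; a pose out of reach is approached as far as the arm can. A call with a gripper value outside its range is refused whole. "jaw" is the opening in per cent of the stroke, from 0 (shut) to 100 (fully open), set as the call begins (left out, the last holds). The fingers move at their own pace and stop on an object; "grip_force" is the grip in N (left out, the last holds). Time passes only in rows, so rows that repeat a pose let the fingers close, or fill a call up. It gives the time, the measured TCP pose, the force, the opening and the grip force at its end, in the units of the state.
- manip.sense(): the state, without advancing time (a new reading comes with each control period).
- manip.snapshot(name): name is "scene" or "top" or "wrist"; returns a dict with "pixels" (480x640x3 uint8, blue, green, red), "fx", "fy", "cx", "cy" (pixels), "R" (3x3) and "t" (3): a world point X has camera coordinates R X + t; the wrist camera has in their place "mount" (4x4, takes a point from camera to tool coordinates, whose origin is the TCP and whose axes are the flange's). Camera axes: x right, y down, z forward; pixel columns grow to the right and rows downward; lengths in m; the calibration is good to about 2 mm. The wrist camera is an equidistant fisheye: a pixel r from the principal point sees the ray r / f radians off the axis. A picture is of the moment at which its call begins: read the wrist's pose just before it. There is no depth.
- manip.sign_off(): hands the job in; it is judged then, once.
The state is a dict: "t": time; "q": joint angles; "qd": joint speeds; "tau": joint torques, N m; "tcp_pos": TCP position; "tool_rot": TCP orientation; "force": force on the tool from outside, world axes, zero at the start; "ft_torque": the same for the moment, N m; "finger_gap": opening from 0.0 (shut) to 1.0 (fully open); "gripper_force": force on a finger pad.
Only numpy, scipy, OpenCV 4.12 (cv2) and the standard library are available. Lean on these libraries where they do the work, as an engineer would, in place of code of your own. Each camera call takes 0.05 s, during which the arm holds its last target. There are 200 camera calls.

## Task

Lay the two or three places for the painting class: pick up the clear tube of wooden pegs and, from close above each dish, tilt it slowly and stop as soon as the first peg comes over the rim, so that exactly one peg drops into every dish, none onto the table, and the others stay in the tube. Then lay the tube back in its cradle, and push one brush from the stand, handle down, to the bottom of every place's narrow vial; leave spare brushes standing in the stand, and do not disturb the mug, paint can and tape.

Things in the scene. Friction and masses are not known exactly. Their poses are not given: they have to be found in the camera images.
- tube: clear hexagonal plastic tube (about 0.12 kg) lying level in its cradle: 270 mm long, 42 mm across flats, 48 mm across corners, walls 3 mm; flat sides face tube +y and -y (grip across these near the middle), a corner points down. Origin on its axis at mid length; x runs along the axis from the open blue-edged mouth (-x, 135 mm from the origin) to the blue closed end; z up as it lies
- tube_mouth (a point): centre of the tube's mouth, on its axis. The 50 mm before it are rough inside, the rest slippery. Tipped mouth down, the pegs start sliding together at about 10 to 18 degrees, slow on the rough part, and the first drops off at about 12 to 25 degrees (steeper the fewer are left), once over half of it sticks out; the next follows at once unless the tube is tipped back
- peg1: a waxed pale wooden turned peg, a cylinder 30 mm in diameter and 50 mm long, 30 g, one of four lying end to end in the tube. Origin at its centre, its x along its axis
- peg2: a waxed pale wooden turned peg, a cylinder 30 mm in diameter and 50 mm long, 30 g, one of four lying end to end in the tube. Origin at its centre, its x along its axis
- peg3: a waxed pale wooden turned peg, a cylinder 30 mm in diameter and 50 mm long, 30 g, one of four lying end to end in the tube. Origin at its centre, its x along its axis
- peg4: a waxed pale wooden turned peg, a cylinder 30 mm in diameter and 50 mm long, 30 g, one of four lying end to end in the tube. Origin at its centre, its x along its axis
- cradle: the tube's wooden cradle (fixed): base 220 x 110 x 12 mm with two V supports, each 20 mm wide, 85 mm either side of the middle along its x. Origin: centre of the base's underside; the tube lies along its x, mouth towards -x
- cradle_seat (a point): where the tube's origin is when it lies in the cradle, 50 mm above the table
- tray_a: red plastic place setting (loose, 0.7 kg): an open dish 110 mm along x, 100 mm along y, 22 mm high, walls 4 mm and floor 6 mm thick; on its near side (tray -x, towards the robot) a 10 mm high foot carries a narrow white brush vial. Origin: centre of the dish's underside; z up. None if this place is not laid today
- tray_a_vial (a point): centre of the mouth of that place's vial, 72 mm above the table and 80 mm from the dish centre towards tray -x; the mouth flares to about 32 mm wide and narrows over its top 14 mm to a straight bore 15 mm wide, whose floor is 58 mm below the mouth
- tray_b: red plastic place setting (loose, 0.7 kg): an open dish 110 mm along x, 100 mm along y, 22 mm high, walls 4 mm and floor 6 mm thick; on its near side (tray -x, towards the robot) a 10 mm high foot carries a narrow white brush vial. Origin: centre of the dish's underside; z up. None if this place is not laid today
- tray_b_vial (a point): centre of the mouth of that place's vial, 72 mm above the table and 80 mm from the dish centre towards tray -x; the mouth flares to about 32 mm wide and narrows over its top 14 mm to a straight bore 15 mm wide, whose floor is 58 mm below the mouth
- tray_c: red plastic place setting (loose, 0.7 kg): an open dish 110 mm along x, 100 mm along y, 22 mm high, walls 4 mm and floor 6 mm thick; on its near side (tray -x, towards the robot) a 10 mm high foot carries a narrow white brush vial. Origin: centre of the dish's underside; z up. None if this place is not laid today
- tray_c_vial (a point): centre of the mouth of that place's vial, 72 mm above the table and 80 mm from the dish centre towards tray -x; the mouth flares to about 32 mm wide and narrows over its top 14 mm to a straight bore 15 mm wide, whose floor is 58 mm below the mouth
- stand: a wooden brush stand (fixed), 160 mm along its x, 64 mm along y, 45 mm high, with three holes 13 mm wide and 38 mm deep (floor 7 mm above the table) in a row along x, 50 mm apart. Origin: centre of its underside
- brush1: a paint brush with a blue handle standing upright in the stand, bristles up; 10 mm in diameter, 160 mm long, 30 g; the handle is the lower 110 mm; grip it 110 to 130 mm up, so that its top clears the gripper body. Origin: centre of its lower end, z along it to the bristles
- brush2: a paint brush with a red handle standing upright in the stand, bristles up; 10 mm in diameter, 160 mm long, 30 g; the handle is the lower 110 mm; grip it 110 to 130 mm up, so that its top clears the gripper body. Origin: centre of its lower end, z along it to the bristles
- brush3: a paint brush with a green handle standing upright in the stand, bristles up; 10 mm in diameter, 160 mm long, 30 g; the handle is the lower 110 mm; grip it 110 to 130 mm up, so that its top clears the gripper body. Origin: centre of its lower end, z along it to the bristles
- mug: a pink mug, 80 mm high, a bystander
- paint_can: a paint can, 75 mm high, a bystander
- tape: a roll of masking tape lying flat, 40 mm high, a bystander
There are look-alikes about, which are no part of the job. Leave any blue or purple look-alike of the tray_c alone. What is shaped like the stand but purple or turquoise is not meant.

How it is judged:
By the outcome, as a careful person would: the job done as asked, in the order asked, and still so for the second after the job is handed in, with the robot touching nothing.
Of tray_a, tray_b, tray_c only 2 to 3 are there at a start; the rules pass over those that are not, and their reading is None.
At some moment in a run one of tray_a, tray_b, tray_c may be knocked a few centimetres aside while the robot is not near it.
It also fails if it takes over 210 s, if anything falls off the work surface, if the arm or the gripper's body presses on something with over 40 N, if the wrist force passes 120 N, or if a joint passes its speed limit or range.

## Working session

There is one attempt and no reset: what is moved stays moved. The work goes in short steps, Python scripts to look and compute and a tool call to move; the robot and the scene stay as the last step left them, time stands still between calls to the robot, and variables do not carry over. Pictures are saved under pics/ and viewed, at most 14 in all, crops included, and the job is handed in when it is done.

Besides the shell and the picture viewer there is one more tool, called after "Request:" by a JSON object that holds its "fn" and its "kwargs". step_arm: Moves the arm, as the interface text tells. Its arguments: {"type":"object","properties":{"commands":{"type":"array","items":{"type":"number"}},"jaw":{"type":"number"},"grip_force":{"type":"number"}},"required":["commands"]}

```bash
mkdir -p pics; cat > h.py <<'E'
import numpy as np, cv2
from station import manip
from scipy.spatial.transform import Rotation as Ro
def snap(n,save=None):
    s=manip.sense(); d=manip.snapshot(n); d['s']=s
    if save: cv2.imwrite('pics/'+save,np.array(d['pixels']))
    return d
def ray(d,u,v):
    if 'mount' in d:
        x=(u-d['cx'])/d['fx'];y=(v-d['cy'])/d['fy'];r=np.hypot(x,y)
        c=np.array([x/r*np.sin(r),y/r*np.sin(r),np.cos(r)]) if r>0 else np.array([0,0,1.])
        M=np.array(d['mount']);T=Ro.from_quat(d['s']['tool_rot']).as_matrix()
        return T@M[:3,3]+np.array(d['s']['tcp_pos']),T@M[:3,:3]@c
    R=np.array(d['R']);t=np.array(d['t'])
    return -R.T@t,R.T@np.array([(u-d['cx'])/d['fx'],(v-d['cy'])/d['fy'],1])
def onz(d,u,v,z):
    o,r=ray(d,u,v);return o+r*(z-o[2])/r[2]
def proj(d,X):
    X=np.array(X)
    if 'mount' in d:
        M=np.array(d['mount']);T=Ro.from_quat(d['s']['tool_rot']).as_matrix()
        c=M[:3,:3].T@(T.T@(X-np.array(d['s']['tcp_pos']))-M[:3,3]);a=np.arctan2(np.hypot(c[0],c[1]),c[2]);h=np.hypot(c[0],c[1])
        return d['cx']+d['fx']*a*c[0]/h,d['cy']+d['fy']*a*c[1]/h
    c=np.array(d['R'])@X+d['t'];return d['cx']+d['fx']*c[0]/c[2],d['cy']+d['fy']*c[1]/c[2]
def tri(d1,p1,d2,p2):
    o1,r1=ray(d1,*p1);o2,r2=ray(d2,*p2)
    s=np.linalg.lstsq(np.c_[r1,-r2],o2-o1,rcond=None)[0]
    a,b=o1+r1*s[0],o2+r2*s[1];return (a+b)/2,np.linalg.norm(a-b)
E
python3 - <<'E'
from h import *
for n in('top','scene'):
    d=snap(n,n+'0.png');print(n,d['fx'],d['cx'],d['cy'],ray(d,320,240))
s=manip.sense();print(s);print(manip.tcp_to_grasp)
d=snap('wrist','wrist0.png');print(d['mount'],d['fx'])
E
```

```text
top 508.58698277629827 312.4726495050926 236.91123936215456 (array([ 0.30442465, -0.0754802 ,  1.33367238]), array([ 0.12110411, -0.00562008, -0.99275281]))
scene 506.8139281088058 319.910151931238 245.4593253374095 (array([ 1.18838751, -0.46762213,  0.83947903]), array([-0.65254849,  0.35518395, -0.66943327]))
{'t': 0.1, 'q': array([ 9.81511289e-01,  5.28356057e-01,  1.43375819e+00, -4.08881693e-05,
        1.18137935e+00, -1.78530854e-01]), 'qd': array([ 0.00089961, -0.00100411, -0.00157587, -0.00031552, -0.00056905,
        0.00165636]), 'tau': array([-4.81261050e-04, -4.43305850e+01, -1.78585768e+01, -2.58927084e-04,
        3.87890512e-03,  6.33538235e-06]), 'tcp_pos': array([0.24920886, 0.57248048, 0.23044708]), 'tool_rot': array([ 2.03928633e-01,  9.78985296e-01, -8.88369056e-04, -3.38467443e-04]), 'force': array([ 0.22787611,  0.00749779, -0.38633696]), 'ft_torque': array([-0.00530649, -0.01619147,  0.00115439]), 'gripper_force': 0.0, 'finger_gap': 1.0015533841646422}
0.0187
[[ 4.92511066e-05 -9.45999237e-01 -3.24168846e-01  8.46781162e-02]
 [ 9.99999818e-01 -1.48587755e-04  5.85543624e-04  1.03302224e-03]
 [-6.02091343e-04 -3.24168815e-01  9.45999057e-01 -1.42549206e-01]
 [ 0.00000000e+00  0.00000000e+00  0.00000000e+00  1.00000000e+00]] 371.64829954431775
```

View pics/top0.png

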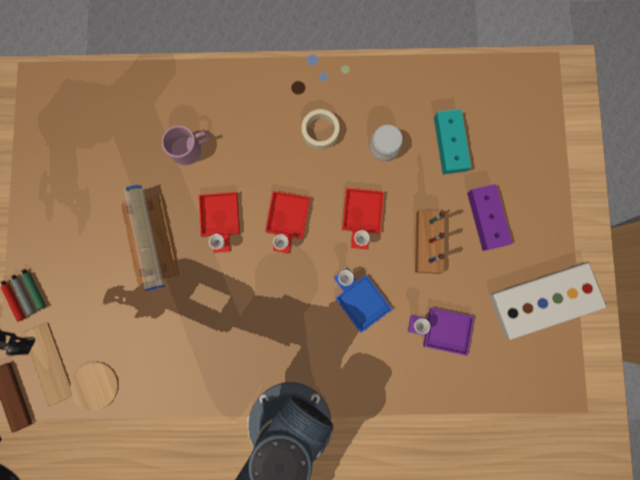

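View pics/scene0.png

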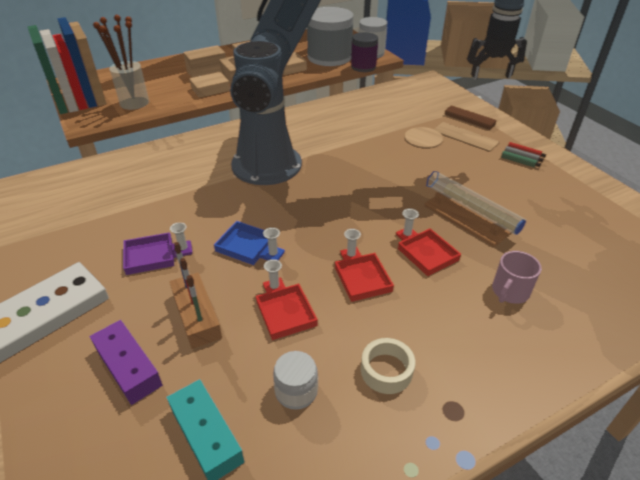

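```bash
python3 - <<'E'
from h import *
d=snap('top');im=np.array(d['pixels']);
hsv=cv2.cvtColor(im,cv2.COLOR_BGR2HSV);h,s,v=cv2.split(hsv)
def blobs(m,amin):
    n,l,st,c=cv2.connectedComponentsWithStats(m.astype(np.uint8))
    return [(i,st[i],c[i],l==i) for i in range(1,n) if st[i][4]>amin]
red=((h<6)|(h>174))&(s>170)&(v>90)
for i,st,c,m in blobs(red,400):
    cn=np.argwhere(cv2.morphologyEx(m.astype(np.uint8),cv2.MORPH_OPEN,np.ones((19,19))))[:,::-1].astype(np.float32)
    r=cv2.minAreaRect(cn);print('red',c,st,r,onz(d,*r[0],.022)[:2])
white=(s<60)&(v>150)
for i,st,c,m in blobs(white,60): print('white',c.round(1),st,onz(d,*c,.072)[:2].round(3))
blue=(h>100)&(h<125)&(s>110)
for i,st,c,m in blobs(blue,15): print('blue',c.round(1),st,onz(d,*c,.05)[:2].round(3))
a=cv2.resize(im[175:300,95:195],None,fx=4,fy=4,interpolation=cv2.INTER_CUBIC)
b=cv2.resize(im[190:290,400:500],None,fx=4,fy=4,interpolation=cv2.INTER_CUBIC)
o=np.zeros((500,800,3),np.uint8);o[:,:400]=a;o[:400,400:]=b;cv2.imwrite('pics/c1.png',o)
E
```

```text
red [362.30414201 211.81952663] [ 342  188   42   61 1690] ((362.5, 209.0), (38.0, 37.0), 90.0) [ 0.54436067 -0.19538875]
red [287.32781065 215.70118343] [ 265  191   45   62 1690] ((287.0, 214.0), (40.0, 38.0), 90.0) [0.53433001 0.00231379]
red [219.10040627 215.71503192] [ 199  192   41   60 1723] ((219.0, 213.0), (40.0, 38.0), 90.0) [0.53990593 0.18064021]
white [319.8 128.8] [303 111  35  35 266] [ 0.746 -0.087]
white [386.9 138.7] [373 125  29  29 648] [ 0.717 -0.258]
white [187.8 138.2] [171 126  23  26  94] [0.727 0.253]
white [362.8 235.4] [355 231  14  13  90] [ 0.468 -0.19 ]
white [216.7 239.9] [209 234  15  14  92] [0.463 0.176]
white [281.3 239.6] [273 235  15  13  84] [0.461 0.014]
white [548.8 301.1] [ 493  263  113   77 4321] [ 0.299 -0.64 ]
white [346.7 276.4] [339 270  14  16 110] [ 0.367 -0.147]
white [422.9 325. ] [415 319  15  15 114] [ 0.245 -0.33 ]
blue [362.4 302.5] [ 335  275   56   57 1731] [ 0.302 -0.186]
blue [542.3 302.8] [538 299   9   8  57] [ 0.295 -0.634]
```

View pics/c1.png

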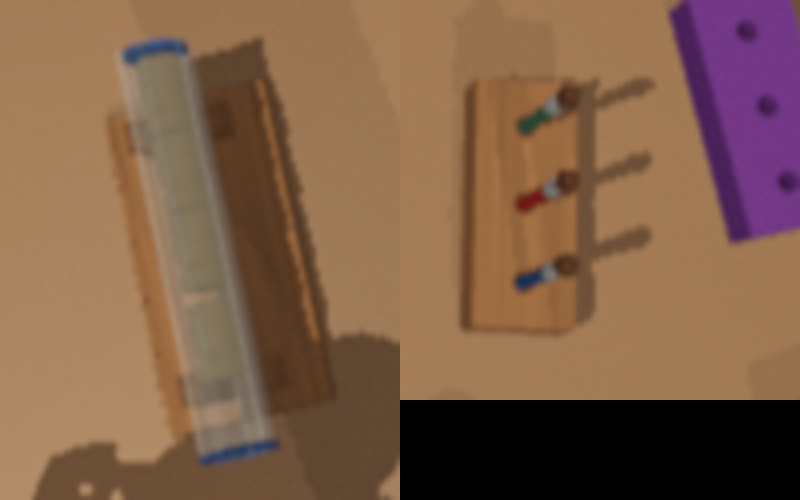

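```bash
cat >> h.py <<'E'
def cmd(pos,yaw,tilt=0,s=None):
    """tool x at world yaw(deg), pointing down, then tilt(deg) lowers tool +x"""
    s=s or manip.sense();y=np.radians(yaw)
    T=np.array([[np.cos(y),np.sin(y),0],[np.sin(y),-np.cos(y),0],[0,0,-1]])
    T=T@Ro.from_rotvec([0,-tilt,0],degrees=True).as_matrix()
    C=Ro.from_quat(s['tool_rot']).as_matrix()
    return (C.T@(np.array(pos)-s['tcp_pos'])).round(4).tolist()+Ro.from_matrix(C.T@T).as_rotvec(degrees=True).round(2).tolist()
def st():
    s=manip.sense();C=Ro.from_quat(s['tool_rot']).as_matrix()
    print('t %.2f'%s['t'],s['tcp_pos'].round(4),'yaw %.2f tilt %.2f'%(np.degrees(np.arctan2(C[1,0],C[0,0])),np.degrees(-np.arcsin(C[2,0]))),'roll %.2f'%np.degrees(np.arcsin(C[2,1])),'F',s['force'].round(2),'M',s['ft_torque'].round(3),'gap %.3f'%s['finger_gap'],s['gripper_force'])
E
python3 - <<'E'
from h import *
d=snap('top')
a=onz(d,133.75,187,.05);b=onz(d,154.5,288.75,.05);print(a,b,np.linalg.norm(a-b))
m=(a+b)/2;yaw=np.degrees(np.arctan2(*(b-a)[1::-1]));print(m,yaw%360)
st();C=Ro.from_quat(manip.sense()['tool_rot']).as_matrix();print(C)
print(cmd([m[0],m[1],.2],yaw))
x=cmd([m[0],m[1],.2],yaw,10);print(x)
E
```

```text
[0.60675556 0.39680628 0.05      ] [0.34382954 0.33633187 0.05      ] 0.26979112171836533
[0.47529255 0.36656907 0.05      ] 192.9530599745468
t 0.25 [0.2494 0.5727 0.2308] yaw 156.46 tilt -0.01 roll -0.06 F [0.97 0.78 0.12] M [ 0.024 -0.011  0.038] gap 0.999 0.0
[[-9.16793307e-01  3.99361612e-01 -5.79171951e-04]
 [ 3.99361983e-01  9.16792948e-01 -8.34470235e-04]
 [ 1.97725383e-04 -9.96335985e-04 -9.99999484e-01]]
[-0.2895, -0.0988, 0.0309, -0.05, -0.03, -36.49]
[-0.2895, -0.0988, 0.0309, -3.24, -9.69, -36.39]
```

Request:
{"fn": "step_arm", "kwargs": {"commands": [-0.2895,-0.0988,0.031,0,0,-36.5,-0.2895,-0.0988,0.031,0,0,-36.5,-0.2895,-0.0988,0.031,0,0,-36.5,-0.2895,-0.0988,0.031,0,0,-36.5,-0.2895,-0.0988,0.031,0,0,-36.5,-0.2895,-0.0988,0.031,0,0,-36.5,-0.2895,-0.0988,0.031,0,0,-36.5,-0.2895,-0.0988,0.031,0,0,-36.5,-0.2895,-0.0988,0.031,0,0,-36.5,-0.2895,-0.0988,0.031,0,0,-36.5], "jaw": 100}}

```text
t: 1.25
tcp_pos: [0.4743, 0.3676, 0.2003]
tool_rot: [-0.114, 0.994, 0.0, -0.0]
force: [-0.2, 0.0, -0.2]
finger_gap: 1.0
gripper_force: 0.0
```

```bash
python3 - <<'E'
from h import *
st();d=snap('wrist','w1.png')
y=np.radians(192.95);ax=np.array([np.cos(y),np.sin(y),0]);m=np.array([.4753,.3666,.05])
for k in(-.135,0,.135):print(proj(d,m+ax*k))
E
```

```text
t 1.25 [0.4743 0.3676 0.2003] yaw -166.96 tilt -0.04 roll 0.02 F [-0.21  0.05 -0.2 ] M [-0.016  0.003 -0.028] gap 1.000 0.0
(np.float64(315.95390479872606), np.float64(354.04604279554286))
(np.float64(315.63726064826074), np.float64(219.41550047467726))
(np.float64(315.67927330529176), np.float64(51.6081272828182))
```

View pics/w1.png

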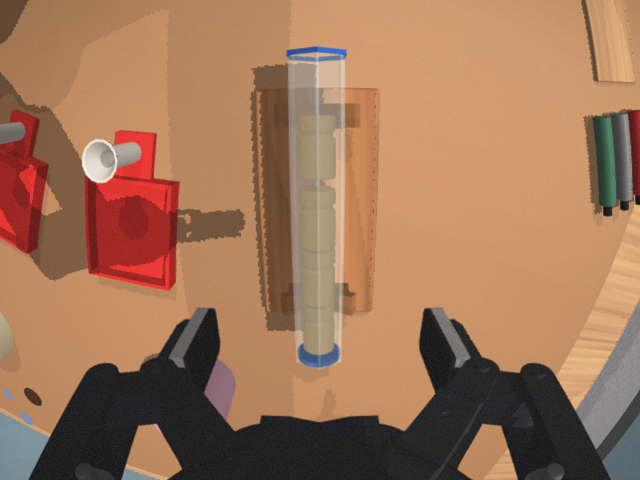

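Request:
{"fn": "step_arm", "kwargs": {"commands": [0,0,0.05,0,0,0,0,0,0.1,0,0,0,0,0,0.14,0,0,0,0,0,0.16,0,0,0,0,0,0.172,0,0,0,0,0,0.172,0,0,0,0,0,0.172,0,0,0,0,0,0.172,0,0,0,0,0,0.172,0,0,0,0,0,0.172,0,0,0]}}

```text
t: 2.3
tcp_pos: [0.4761, 0.3671, 0.0295]
tool_rot: [-0.113, 0.994, 0.0, 0.001]
force: [-0.3, -0.0, 0.2]
finger_gap: 0.998
gripper_force: 0.0
```

Request:
{"fn": "step_arm", "kwargs": {"commands": [0,0,0,0,0,0,0,0,0,0,0,0,0,0,0,0,0,0,0,0,0,0,0,0,0,0,0,0,0,0,0,0,0,0,0,0,0,0,0,0,0,0,0,0,0,0,0,0,0,0,0,0,0,0,0,0,0,0,0,0], "jaw": 0, "grip_force": 50}}

```text
t: 3.3
tcp_pos: [0.4758, 0.3665, 0.0286]
tool_rot: [-0.113, 0.994, -0.0, 0.0]
force: [0.7, -3.5, 4.3]
finger_gap: 0.486
gripper_force: 51.5
```

```bash
python3 - <<'E'
from h import *
st();d=snap('wrist','w2.png')
E
```

```text
t 3.30 [0.4758 0.3665 0.0286] yaw -167.00 tilt 0.02 roll -0.04 F [ 0.75 -3.51  4.35] M [-0.729 -0.098  0.237] gap 0.486 51.51452466889168
```

View pics/w2.png

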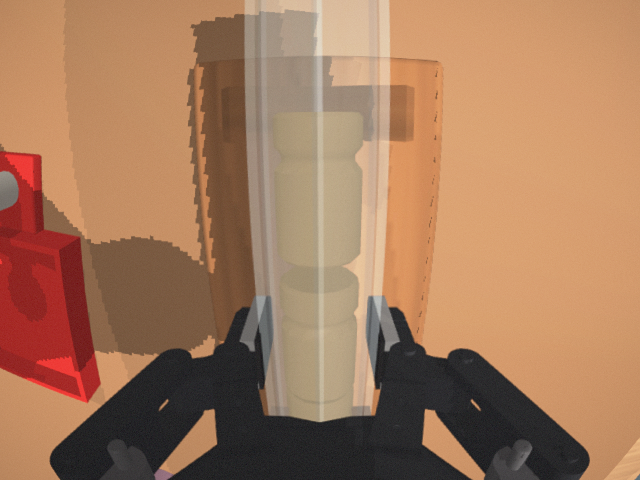

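```bash
cat >> h.py <<'E'
MT=np.array([.135,0,-.021])
def mcmd(M,yaw,tilt,s=None):
    y=np.radians(yaw)
    T=np.array([[np.cos(y),np.sin(y),0],[np.sin(y),-np.cos(y),0],[0,0,-1]])@Ro.from_rotvec([0,-tilt,0],degrees=True).as_matrix()
    p=np.array(M)-T@MT
    return p.round(3),cmd(p,yaw,tilt,s)
def mouth():
    s=manip.sense();return s['tcp_pos']+Ro.from_quat(s['tool_rot']).as_matrix()@MT
def pegrow(d):
    # column profile along the tube centre, saturation of peg vs gaps; returns tool-x for given rows
    f=lambda v,z=-.03:None
def rowx(d,v,z=-.032,u=316):
    "tool x of image row v on plane tool z"
    x=(u-d['cx'])/d['fx'];y=(v-d['cy'])/d['fy'];r=np.hypot(x,y)
    M=np.array(d['mount']);c=M[:3,:3]@np.array([x/r*np.sin(r),y/r*np.sin(r),np.cos(r)])
    return M[0,3]+c[0]*(z-M[2,3])/c[2]
E
python3 - <<'E'
from h import *
s=manip.sense();s2=dict(s);
d=snap('wrist');print([ (v,round(rowx(d,v),4)) for v in(0,20,118,265)])
print(mcmd([.563,.178,.14],170,0,s))
E
```

```text
[(0, np.float64(0.1191)), (20, np.float64(0.1127)), (118, np.float64(0.0829)), (265, np.float64(0.0366))]
(array([0.696, 0.155, 0.119]), [-0.1669, -0.2561, -0.0902, -0.04, 0.02, 23.0])
```

Request:
{"fn": "step_arm", "kwargs": {"commands": [0,0,-0.02,0,0,0,0,0,-0.05,0,0,0,0,0,-0.08,0,0,0,0,0,-0.1,0,0,0,0,0,-0.11,0,0,0,0,0,-0.11,0,0,0,0,0,-0.11,0,0,0,0,0,-0.11,0,0,0,0,0,-0.11,0,0,0,0,0,-0.11,0,0,0]}}

```text
t: 4.4
tcp_pos: [0.4751, 0.3666, 0.1374]
tool_rot: [-0.113, 0.994, -0.0, -0.001]
force: [0.4, 0.3, -2.8]
finger_gap: 0.484
gripper_force: 51.4
```

```bash
python3 - <<'E'
from h import *
st();s=manip.sense();print(mcmd([.563,.178,.12],170,0,s))
E
```

```text
t 4.40 [0.4751 0.3666 0.1374] yaw -167.05 tilt -0.10 roll -0.02 F [ 0.45  0.29 -2.75] M [-0.01  -0.015  0.017] gap 0.484 51.42100375625887
(array([0.696, 0.155, 0.099]), [-0.1678, -0.2561, 0.0382, -0.04, -0.09, 22.95])
```

Request:
{"fn": "step_arm", "kwargs": {"commands": [-0.006,-0.01,0,0,0,1,-0.02,-0.031,0,0,0,3,-0.042,-0.064,0,0,0,6,-0.067,-0.102,0,0,0,9,-0.092,-0.141,0,0,0,12,-0.117,-0.179,0,0,0,15,-0.138,-0.211,0,0,0,18.5,-0.156,-0.238,0,0,0,21,-0.166,-0.253,0,0,0,22.5,-0.168,-0.256,0,0,0,23]}}

```text
t: 5.4
tcp_pos: [0.6983, 0.1525, 0.1379]
tool_rot: [0.089, 0.996, -0.0, 0.0]
force: [0.3, 0.8, -1.8]
finger_gap: 0.484
gripper_force: 51.4
```

```bash
python3 - <<'E'
from h import *
st();s=manip.sense();print(mouth())
for t in(0,4,8,10):print(t,mcmd([.563,.178,.08],170,t,s))
w=snap('wrist','w3.png');d=snap('top')
# recheck trays
im=np.array(d['pixels']);hsv=cv2.cvtColor(im,cv2.COLOR_BGR2HSV);h,sa,v=cv2.split(hsv)
n,l,stt,c=cv2.connectedComponentsWithStats(((sa<60)&(v>150)).astype(np.uint8))
for i in range(1,n):
    if 60<stt[i][4]<130: print(c[i].round(1),onz(d,*c[i],.072)[:2].round(3))
im=np.array(w['pixels']);print(cv2.cvtColor(im,cv2.COLOR_BGR2GRAY)[:330:6,318-6:318-2].mean(1).astype(int).tolist())
E
```

```text
t 5.40 [0.6983 0.1525 0.1379] yaw 169.75 tilt 0.05 roll -0.01 F [ 0.34  0.84 -1.82] M [ 0.049  0.037 -0.021] gap 0.484 51.43855974019971
[0.56543143 0.17653889 0.15882297]
0 (array([0.696, 0.155, 0.059]), [0.0027, 0.0016, 0.0789, -0.01, 0.05, -0.25])
4 (array([0.697, 0.154, 0.068]), [0.0016, 0.0016, 0.0695, -0.01, -3.95, -0.25])
8 (array([0.698, 0.154, 0.078]), [0.0011, 0.0016, 0.0599, -0.02, -7.95, -0.25])
10 (array([0.698, 0.154, 0.083]), [0.0011, 0.0016, 0.0552, -0.03, -9.95, -0.25])
[218.2 172.9] [0.635 0.174]
[362.9 237.5] [ 0.463 -0.19 ]
[216.3 240.4] [0.461 0.177]
[280.7 240.3] [0.459 0.016]
[163, 166, 167, 166, 168, 170, 170, 170, 172, 172, 170, 171, 170, 171, 171, 160, 189, 191, 189, 191, 159, 162, 161, 162, 161, 161, 160, 157, 160, 163, 161, 163, 162, 161, 163, 162, 161, 162, 162, 162, 162, 162, 162, 162, 160, 161, 149, 148, 149, 148, 160, 160, 159, 160, 160]
```

View pics/w3.png

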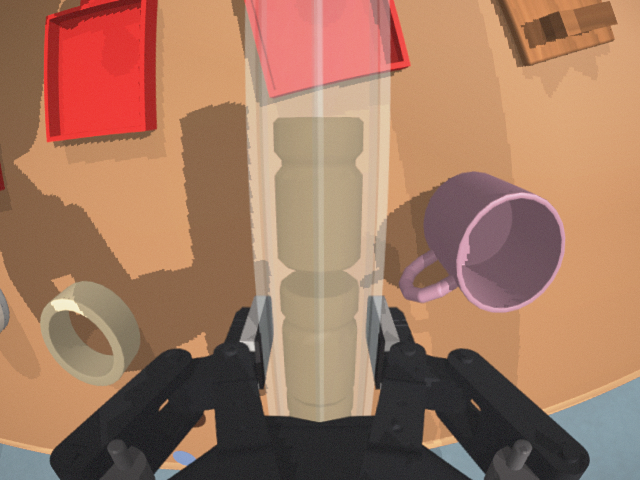

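Request:
{"fn": "step_arm", "kwargs": {"commands": [0,0,0.01,0,-1,0,0,0,0.02,0,-2,0,0,0,0.03,0,-3,0,0.001,0.001,0.04,0,-4,0,0.001,0.001,0.05,0,-5,0,0.001,0.001,0.055,0,-6,0,0.001,0.0015,0.06,0,-7,0,0.001,0.0015,0.06,0,-8,0,0.001,0.0015,0.06,0,-8,0,0.001,0.0015,0.06,0,-8,0]}}

```text
t: 6.5
tcp_pos: [0.6956, 0.1576, 0.0789]
tool_rot: [0.087, 0.994, -0.006, 0.07]
force: [0.7, 0.2, -2.0]
finger_gap: 0.484
gripper_force: 51.4
```

```bash
cat >> h.py <<'E'
def pegs(save=None):
    d=snap('wrist',save);hsv=cv2.cvtColor(np.array(d['pixels']),cv2.COLOR_BGR2HSV)
    a=hsv[0:330:6,298:304].astype(float).mean(1)
    print('sat',a[:,1].astype(int).tolist());print('val',a[:,2].astype(int).tolist());print('hue',a[:,0].astype(int).tolist())
    return d
E
python3 - <<'E'
from h import *
st();print(mouth());pegs('w4.png');s=manip.sense()
for t in(0,9,10,12):print(t,mcmd([.563,.178,.08],170,t,s))
E
```

```text
t 6.50 [0.6956 0.1576 0.0789] yaw 170.04 tilt 8.01 roll 0.01 F [ 0.66  0.24 -2.  ] M [-0.057  0.183 -0.037] gap 0.484 51.39409194307518
[0.56100855 0.18125896 0.08085006]
sat [122, 123, 122, 122, 122, 123, 124, 123, 122, 123, 116, 109, 51, 69, 69, 69, 69, 68, 69, 67, 74, 73, 74, 73, 74, 76, 72, 71, 75, 76, 75, 74, 75, 75, 75, 74, 75, 74, 75, 76, 75, 75, 75, 75, 76, 73, 72, 73, 71, 72, 74, 75, 75, 74, 74]
val [237, 237, 238, 239, 238, 239, 238, 234, 239, 239, 217, 199, 171, 217, 216, 216, 216, 217, 216, 225, 177, 178, 179, 179, 179, 180, 176, 175, 181, 181, 180, 180, 181, 180, 181, 180, 180, 182, 182, 181, 182, 182, 181, 181, 181, 167, 164, 165, 165, 170, 180, 179, 179, 178, 177]
hue [1, 1, 1, 1, 1, 1, 1, 1, 1, 1, 1, 1, 14, 14, 15, 14, 14, 14, 14, 15, 19, 18, 18, 18, 18, 18, 17, 18, 18, 18, 18, 18, 19, 18, 18, 18, 18, 18, 18, 18, 18, 18, 18, 19, 18, 19, 19, 19, 18, 19, 19, 18, 18, 18, 18]
0 (array([0.696, 0.155, 0.059]), [0.0024, -0.0027, 0.0198, 0.02, 8.04, 0.01])
9 (array([0.698, 0.154, 0.08 ]), [-0.0022, -0.0027, -0.0011, 0.02, -0.96, 0.01])
10 (array([0.698, 0.154, 0.083]), [-0.0025, -0.0027, -0.0035, 0.02, -1.96, 0.01])
12 (array([0.697, 0.154, 0.088]), [-0.003, -0.0027, -0.0082, 0.02, -3.96, 0.01])
```

Request:
{"fn": "step_arm", "kwargs": {"commands": [0,0,-0.001,0,-0.4,0,0,0,-0.002,0,-0.8,0,0,0,-0.003,0,-1.2,0,0,0,-0.004,0,-1.6,0,0,0,-0.005,0,-2,0,0,0,-0.006,0,-2.4,0,0,0,-0.0065,0,-2.8,0,0,0,-0.007,0,-3,0,0,0,-0.007,0,-3,0,0,0,-0.007,0,-3,0]}}

```text
t: 7.55
tcp_pos: [0.695, 0.1568, 0.0852]
tool_rot: [0.087, 0.992, -0.008, 0.095]
force: [-0.3, -0.3, -1.9]
finger_gap: 0.486
gripper_force: 51.4
```

```bash
cat >> h.py <<'E'
def look(save=None):
    d=snap('wrist',save);hsv=cv2.cvtColor(np.array(d['pixels']),cv2.COLOR_BGR2HSV)
    a=hsv[0:400,298:304].astype(float).mean(1);p=(a[:,0]>16)&(a[:,0]<23)
    i=np.where(p[:-3]&p[1:-2]&p[2:-1]&p[3:])[0][0]
    print('front row',i,'x %.4f'%rowx(d,i))
    v=cv2.GaussianBlur(a[:,2:3],(1,5),0)[:,0];g=np.abs(v[3:]-v[:-3]);e=[j+1 for j in range(1,len(g)-1) if g[j]>5 and g[j]>=g[j-1] and g[j]>g[j+1]]
    print('edges',[(j,round(float(rowx(d,j)),3),int(v[j-3]),int(v[j+4])) for j in e if j<330])
E
python3 - <<'E'
from h import *
st();look()
E
```

```text
t 7.55 [0.695  0.1568 0.0852] yaw 169.96 tilt 11.00 roll -0.00 F [-0.3  -0.33 -1.93] M [0.03  0.163 0.029] gap 0.486 51.444943846872775
front row 116 x 0.0841
edges [(54, 0.103, 238, 199), (62, 0.1, 199, 185), (66, 0.099, 179, 215), (103, 0.088, 216, 224), (114, 0.085, 224, 178), (268, 0.036, 180, 164), (294, 0.026, 165, 179)]
```

Request:
{"fn": "step_arm", "kwargs": {"commands": [0,0,-0.0005,0,-0.2,0,0,0,-0.001,0,-0.4,0,0,0,-0.0015,0,-0.6,0,0,0,-0.002,0,-0.8,0,0,0,-0.0025,0,-1,0,0,0,-0.003,0,-1.2,0,0,0,-0.0035,0,-1.4,0,0,0,-0.0035,0,-1.5,0,0,0,-0.0035,0,-1.5,0,0,0,-0.0035,0,-1.5,0]}}

```text
t: 8.6
tcp_pos: [0.6943, 0.1569, 0.0887]
tool_rot: [0.087, 0.99, -0.01, 0.108]
force: [0.2, 0.2, -2.9]
finger_gap: 0.488
gripper_force: 51.4
```

```bash
python3 -c "
from h import *
st();look()"
```

```text
t 8.60 [0.6943 0.1569 0.0887] yaw 169.96 tilt 12.50 roll 0.00 F [ 0.17  0.21 -2.86] M [ 0.036  0.181 -0.026] gap 0.488 51.42330500646494
front row 115 x 0.0844
edges [(51, 0.104, 238, 198), (60, 0.101, 198, 198), (63, 0.1, 188, 215), (100, 0.089, 215, 223), (114, 0.085, 222, 177), (267, 0.036, 181, 166), (294, 0.026, 165, 180)]
```

Request:
{"fn": "step_arm", "kwargs": {"commands": [0,0,-0.0005,0,-0.3,0,0,0,-0.001,0,-0.6,0,0,0,-0.002,0,-0.9,0,0,0,-0.003,0,-1.2,0,0,0,-0.0035,0,-1.5,0,0,0,-0.0035,0,-1.5,0,0,0,-0.0035,0,-1.5,0,0,0,-0.0035,0,-1.5,0,0,0,-0.0035,0,-1.5,0,0,0,-0.0035,0,-1.5,0]}}

```text
t: 9.65
tcp_pos: [0.6936, 0.157, 0.0921]
tool_rot: [0.087, 0.989, -0.011, 0.121]
force: [0.4, 0.1, -1.6]
finger_gap: 0.485
gripper_force: 51.4
```

```bash
python3 -c "
from h import *
st();look()"
```

```text
t 9.65 [0.6936 0.157  0.0921] yaw 169.96 tilt 14.00 roll -0.00 F [ 0.41  0.05 -1.59] M [-0.011  0.204 -0.021] gap 0.485 51.403393079308444
front row 104 x 0.0876
edges [(34, 0.109, 232, 237), (48, 0.105, 238, 198), (57, 0.102, 199, 199), (60, 0.101, 195, 215), (97, 0.09, 215, 223), (103, 0.088, 223, 177), (258, 0.04, 182, 165), (279, 0.032, 164, 179)]
```

Request:
{"fn": "step_arm", "kwargs": {"commands": [0,0,0,0,0,0,0,0,0,0,0,0,0,0,0,0,0,0,0,0,0,0,0,0,0,0,0,0,0,0,0,0,0,0,0,0,0,0,0,0,0,0,0,0,0,0,1,0,0,0,0.002,0,2,0,0,0,0.002,0,2,0]}}

```text
t: 10.7
tcp_pos: [0.695, 0.1568, 0.0902]
tool_rot: [0.087, 0.991, -0.009, 0.104]
force: [-0.0, -0.3, -3.1]
finger_gap: 0.485
gripper_force: 51.4
```

```bash
python3 -c "
from h import *
st();look('w5.png')"
```

```text
t 10.70 [0.695  0.1568 0.0902] yaw 169.94 tilt 12.03 roll 0.02 F [-0.01 -0.27 -3.09] M [ 0.046  0.264 -0.023] gap 0.485 51.44129207015794
front row 84 x 0.0936
edges [(37, 0.108, 232, 238), (51, 0.104, 238, 199), (59, 0.101, 199, 186), (63, 0.1, 182, 215), (83, 0.094, 216, 176), (240, 0.046, 181, 176), (243, 0.045, 178, 180)]
```

Request:
{"fn": "step_arm", "kwargs": {"commands": [0,0,-0.002,0,-1,0,0,0,-0.004,0,-2,0,0,0,-0.004,0,-2,0,0,0,-0.004,0,-2,0,0,0,-0.004,0,-2,0,0,0,-0.004,0,-2,0,0,0,-0.004,0,-2,0,0,0,-0.003,0,-1.5,0,0,0,-0.002,0,-1,0,0,0,-0.001,0,0,0]}}

```text
t: 11.75
tcp_pos: [0.6936, 0.1571, 0.0909]
tool_rot: [0.087, 0.991, -0.009, 0.103]
force: [0.5, 0.6, -3.1]
finger_gap: 0.485
gripper_force: 51.4
```

```bash
python3 -c "
from h import *
st();look()"
```

```text
t 11.75 [0.6936 0.1571 0.0909] yaw 169.97 tilt 11.91 roll -0.01 F [ 0.48  0.57 -3.14] M [ 0.024  0.145 -0.004] gap 0.485 51.43384850205621
front row 48 x 0.1046
edges [(46, 0.105, 238, 175), (205, 0.057, 182, 175), (209, 0.056, 172, 180)]
```

Request:
{"fn": "step_arm", "kwargs": {"commands": [0,0,-0.002,0,-1,0,0,0,-0.004,0,-2,0,0,0,-0.004,0,-2,0,0,0,-0.004,0,-2,0,0,0,-0.004,0,-2,0,0,0,-0.004,0,-2,0,0,0,-0.004,0,-2,0,0,0,-0.004,0,-2,0,0,0,-0.003,0,-1,0,0,0,-0.001,0,0,0]}}

```text
t: 12.8
tcp_pos: [0.6938, 0.1571, 0.0922]
tool_rot: [0.087, 0.991, -0.009, 0.104]
force: [-0.2, 0.3, -1.3]
finger_gap: 0.487
gripper_force: 51.4
```

```bash
python3 -c "
from h import *
st();look()"
```

```text
t 12.80 [0.6938 0.1571 0.0922] yaw 169.97 tilt 11.94 roll 0.01 F [-0.23  0.31 -1.31] M [-0.001  0.168  0.025] gap 0.487 51.41128048337123
front row 18 x 0.1139
edges [(16, 0.115, 237, 172), (174, 0.067, 182, 171), (178, 0.065, 173, 180)]
```

Request:
{"fn": "step_arm", "kwargs": {"commands": [0,0,-0.002,0,-1,0,0,0,-0.003,0,-2,0,0,0,-0.003,0,-2,0,0,0,-0.003,0,-2,0,0,0,-0.003,0,-2,0,0,0,-0.003,0,-2,0,0,0,-0.003,0,-2,0,0,0,-0.003,0,-2,0,0,0,-0.002,0,-1,0,0,0,0.001,0,0,0]}}

```text
t: 13.85
tcp_pos: [0.6941, 0.1571, 0.0914]
tool_rot: [0.087, 0.991, -0.009, 0.104]
force: [0.3, -0.8, -2.6]
finger_gap: 0.489
gripper_force: 51.4
```

```bash
python3 -c "
from h import *
st();look()"
```

```text
t 13.85 [0.6941 0.1571 0.0914] yaw 169.97 tilt 11.97 roll 0.02 F [ 0.34 -0.78 -2.59] M [-0.013  0.169  0.01 ] gap 0.489 51.44750740022573
front row 0 x 0.1198
edges [(149, 0.074, 180, 170), (154, 0.073, 168, 179), (298, 0.025, 181, 177), (302, 0.023, 178, 180)]
```

Request:
{"fn": "step_arm", "kwargs": {"commands": [0,0,-0.002,0,-1,0,0,0,-0.004,0,-2,0,0,0,-0.004,0,-2,0,0,0,-0.004,0,-2,0,0,0,-0.004,0,-2,0,0,0,-0.004,0,-2,0,0,0,-0.004,0,-2,0,0,0,-0.004,0,-2,0,0,0,-0.002,0,-1,0,0,0,0,0,0,0]}}

```text
t: 14.9
tcp_pos: [0.6939, 0.1571, 0.0911]
tool_rot: [0.087, 0.991, -0.009, 0.104]
force: [0.9, 0.4, -1.6]
finger_gap: 0.483
gripper_force: 51.4
```

```bash
python3 -c "
from h import *
st();look()"
```

```text
t 14.90 [0.6939 0.1571 0.0911] yaw 169.97 tilt 11.93 roll 0.01 F [ 0.87  0.43 -1.63] M [ 0.08   0.123 -0.024] gap 0.483 51.42082190955989
front row 0 x 0.1198
edges [(129, 0.08, 182, 170), (133, 0.079, 170, 179), (282, 0.031, 181, 176), (286, 0.029, 177, 180)]
```

Request:
{"fn": "step_arm", "kwargs": {"commands": [0,0,-0.002,0,-1,0,0,0,-0.004,0,-2,0,0,0,-0.006,0,-3,0,0,0,-0.006,0,-3,0,0,0,-0.006,0,-3,0,0,0,-0.006,0,-3,0,0,0,-0.006,0,-3,0,0,0,-0.004,0,-2,0,0,0,-0.002,0,-1,0,0,0,0,0,0,0]}}

```text
t: 15.95
tcp_pos: [0.6942, 0.1569, 0.091]
tool_rot: [0.087, 0.991, -0.009, 0.104]
force: [-0.0, -0.6, -1.1]
finger_gap: 0.483
gripper_force: 51.5
```

```bash
python3 -c "
from h import *
st();look('w6.png')"
```

```text
t 15.95 [0.6942 0.1569 0.091 ] yaw 169.95 tilt 11.94 roll 0.01 F [-0.01 -0.57 -1.13] M [0.021 0.191 0.022] gap 0.483 51.45999003383622
front row 0 x 0.1198
edges [(83, 0.094, 180, 167), (88, 0.092, 167, 178), (244, 0.044, 182, 176), (248, 0.043, 174, 181), (287, 0.029, 174, 180)]
```

Request:
{"fn": "step_arm", "kwargs": {"commands": [0,0,-0.002,0,-1,0,0,0,-0.004,0,-2,0,0,0,-0.004,0,-2,0,0,0,-0.005,0,-2.5,0,0,0,-0.005,0,-2.5,0,0,0,-0.005,0,-2.5,0,0,0,-0.004,0,-2,0,0,0,-0.002,0,-1,0,0,0,0,0,0,0,0,0,0,0,0,0]}}

```text
t: 17.0
tcp_pos: [0.6947, 0.1567, 0.0909]
tool_rot: [0.087, 0.991, -0.009, 0.104]
force: [-0.4, 0.5, -2.4]
finger_gap: 0.486
gripper_force: 51.4
```

```bash
cat >> h.py <<'E'
def vials():
    d=snap('top');im=np.array(d['pixels']);hsv=cv2.cvtColor(im,cv2.COLOR_BGR2HSV);h,sa,v=cv2.split(hsv)
    n,l,stt,c=cv2.connectedComponentsWithStats(((sa<60)&(v>150)).astype(np.uint8))
    print('vials',[onz(d,*c[i],.072)[:2].round(3).tolist() for i in range(1,n) if 50<stt[i][4]<130])
    n,l,stt,c=cv2.connectedComponentsWithStats((((h<6)|(h>174))&(sa>170)&(v>90)).astype(np.uint8))
    print('red',[(c[i].round(1).tolist(),stt[i][4]) for i in range(1,n) if stt[i][4]>300])
    return d
E
python3 -c "
from h import *
st();look();vials()"
```

```text
t 17.00 [0.6947 0.1567 0.0909] yaw 169.93 tilt 12.01 roll 0.01 F [-0.39  0.54 -2.39] M [ 0.063  0.064 -0.043] gap 0.486 51.43524971244915
front row 0 x 0.1198
edges [(70, 0.098, 179, 166), (75, 0.096, 165, 177), (232, 0.048, 182, 174), (236, 0.047, 175, 181)]
vials [[0.803, 0.154], [0.783, 0.139], [0.633, 0.157], [0.461, 0.177], [0.46, 0.016], [0.458, -0.193]]
red [([362.1, 211.7], np.int32(1691)), ([287.3, 215.7], np.int32(1672)), ([221.2, 219.1], np.int32(1383))]
```

Request:
{"fn": "step_arm", "kwargs": {"commands": [0,0,-0.002,0,-1,0,0,0,-0.004,0,-2,0,0,0,-0.005,0,-2.5,0,0,0,-0.005,0,-2.5,0,0,0,-0.005,0,-2.5,0,0,0,-0.005,0,-2.5,0,0,0,-0.005,0,-2.5,0,0,0,-0.004,0,-2,0,0,0,-0.002,0,-1,0,0,0,0,0,0,0]}}

```text
t: 18.1
tcp_pos: [0.694, 0.157, 0.091]
tool_rot: [0.087, 0.991, -0.009, 0.104]
force: [0.2, -0.2, -2.0]
finger_gap: 0.488
gripper_force: 51.4
```

```bash
python3 -c "
from h import *
st();look()"
```

```text
t 18.10 [0.694 0.157 0.091] yaw 169.96 tilt 11.93 roll 0.01 F [ 0.16 -0.17 -2.03] M [ 0.021  0.124 -0.003] gap 0.488 51.44161405747582
front row 0 x 0.1198
edges [(65, 0.099, 179, 165), (70, 0.098, 164, 177), (228, 0.05, 181, 177), (231, 0.049, 177, 181)]
```

Request:
{"fn": "step_arm", "kwargs": {"commands": [0,0,-0.002,0,-1,0,0,0,-0.004,0,-2,0,0,0,-0.007,0,-3,0,0,0,-0.007,0,-3,0,0,0,-0.007,0,-3,0,0,0,-0.007,0,-3,0,0,0,-0.007,0,-3,0,0,0,-0.005,0,-2,0,0,0,-0.002,0,-1,0,0,0,0,0,0,0]}}

```text
t: 19.15
tcp_pos: [0.6941, 0.1569, 0.0908]
tool_rot: [0.087, 0.991, -0.009, 0.103]
force: [-0.2, -0.4, -3.1]
finger_gap: 0.488
gripper_force: 51.4
```

```bash
python3 -c "
from h import *
st();look()"
```

```text
t 19.15 [0.6941 0.1569 0.0908] yaw 169.96 tilt 11.92 roll 0.00 F [-0.23 -0.42 -3.09] M [ 0.013  0.093 -0.002] gap 0.488 51.411624769170885
front row 0 x 0.1198
edges [(41, 0.107, 177, 162), (47, 0.105, 162, 175), (206, 0.057, 181, 174), (210, 0.055, 172, 180)]
```

Request:
{"fn": "step_arm", "kwargs": {"commands": [0,0,-0.002,0,-1,0,0,0,-0.004,0,-2,0,0,0,-0.007,0,-3,0,0,0,-0.007,0,-3,0,0,0,-0.007,0,-3,0,0,0,-0.005,0,-2,0,0,0,-0.002,0,-1,0,0,0,0,0,0,0,0,0,0,0,2,0,0,0,0,0,3,0]}}

```text
t: 20.2
tcp_pos: [0.6947, 0.1568, 0.091]
tool_rot: [0.087, 0.993, -0.007, 0.078]
force: [-0.8, -0.1, -2.7]
finger_gap: 0.488
gripper_force: 51.5
```

```bash
python3 -c "
from h import *
st();look('w7.png')"
```

```text
t 20.20 [0.6947 0.1568 0.091 ] yaw 169.94 tilt 8.97 roll 0.02 F [-0.82 -0.08 -2.7 ] M [0.067 0.117 0.044] gap 0.488 51.47629241379036
front row 24 x 0.1120
edges [(22, 0.113, 238, 173), (180, 0.065, 182, 171), (184, 0.064, 173, 180)]
```

```bash
python3 -c "
from h import *
s=manip.sense();print(mouth());print(mcmd([.561,.178,.13],170,3,s));print(mcmd([.559,-.002,.13],180,3,s))"
```

```text
[0.56076054 0.18056206 0.09081854]
(array([0.695, 0.154, 0.116]), [-0.0039, -0.0023, -0.0246, 0.02, 6.02, -0.07])
(array([ 0.695, -0.002,  0.116]), [-0.031, -0.1563, -0.0203, -1.03, 6.0, -10.02])
```

Request:
{"fn": "step_arm", "kwargs": {"commands": [0,0,-0.01,0,2,0,0,0,-0.025,0,4,0,-0.004,-0.006,-0.025,0,6,0,-0.008,-0.02,-0.024,0,6,-1,-0.012,-0.045,-0.023,0,6,-3,-0.018,-0.075,-0.022,0,6,-5,-0.024,-0.105,-0.021,-0.5,6,-7,-0.028,-0.133,-0.02,-1,6,-9,-0.03,-0.15,-0.02,-1,6,-10,-0.031,-0.156,-0.02,-1,6,-10]}}

```text
t: 21.25
tcp_pos: [0.6938, -0.0038, 0.1157]
tool_rot: [0.001, 1.0, -0.001, 0.026]
force: [-0.4, 0.7, -2.8]
finger_gap: 0.485
gripper_force: 51.5
```

```bash
python3 -c "
from h import *
st();print(mouth());look()
d=vials();im=np.array(d['pixels']);w=snap('wrist','w8.png')
cv2.imwrite('pics/c2.png',np.hstack([cv2.resize(im[170:270,180:320],(448,320)),cv2.resize(np.array(w['pixels']),(427,320))[:,:350]]))
s=manip.sense();print(mcmd([.559,-.002,.08],180,12,s))"
```

```text
t 21.25 [ 0.6938 -0.0038  0.1157] yaw 179.86 tilt 3.00 roll -0.08 F [-0.43  0.72 -2.82] M [0.02  0.028 0.018] gap 0.485 51.472662942978786
[ 0.55792299 -0.00340153  0.12959807]
front row 15 x 0.1146
edges [(14, 0.115, 228, 155), (171, 0.067, 163, 152), (176, 0.066, 152, 161)]
vials [[0.936, -0.069], [0.781, -0.111], [0.602, -0.012], [0.458, 0.016], [0.21, 0.378]]
red [([362.2, 211.9], np.int32(1680)), ([290.7, 218.0], np.int32(1306)), ([12.7, 301.9], np.int32(326))]
(array([ 0.695, -0.002,  0.088]), [-0.0002, -0.0009, 0.0282, -0.02, -9.01, -0.04])
```

View pics/c2.png

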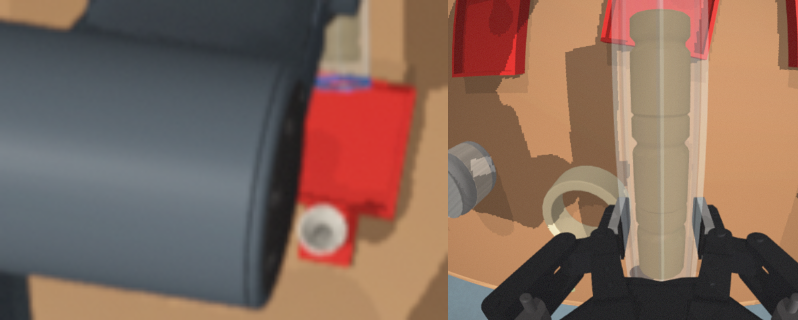

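Request:
{"fn": "step_arm", "kwargs": {"commands": [0,0,0.005,0,-1,0,0,0,0.012,0,-2,0,0,0,0.02,0,-3,0,0,0,0.03,0,-4,0,0,0,0.035,0,-5,0,0,0,0.035,0,-6,0,0,0,0.033,0,-7,0,0,0,0.03,0,-8,0,0,-0.001,0.028,0,-9,0,0,-0.001,0.028,0,-9,0]}}

```text
t: 22.4
tcp_pos: [0.695, -0.0024, 0.0886]
tool_rot: [-0.0, 0.994, -0.0, 0.105]
force: [-0.4, 0.5, -1.7]
finger_gap: 0.485
gripper_force: 51.4
```

Request:
{"fn": "step_arm", "kwargs": {"commands": [0,0,-0.002,0,-1,0,0,0,-0.004,0,-2,0,0,0,-0.006,0,-3,0,0,0,-0.006,0,-3,0,0,0,-0.006,0,-3,0,0,0,-0.006,0,-3,0,0,0,-0.006,0,-3,0,0,0,-0.004,0,-2,0,0,0,-0.002,0,-1,0,0,0,0,0,0,0]}}

```text
t: 23.4
tcp_pos: [0.6955, -0.0024, 0.0876]
tool_rot: [-0.0, 0.995, -0.0, 0.104]
force: [-0.0, 0.5, -2.6]
finger_gap: 0.486
gripper_force: 51.4
```

```bash
python3 -c "
from h import *
st();print(mouth());look()"
```

```text
t 23.40 [ 0.6955 -0.0024  0.0876] yaw -179.98 tilt 11.92 roll -0.06 F [-0.01  0.48 -2.62] M [-0.04   0.084  0.032] gap 0.486 51.44505007745465
[ 0.5591032  -0.0024667   0.08028866]
front row 0 x 0.1195
edges [(131, 0.079, 164, 151), (136, 0.078, 152, 162), (284, 0.03, 163, 157), (288, 0.029, 159, 162)]
```

Request:
{"fn": "step_arm", "kwargs": {"commands": [0,0,-0.002,0,-1,0,0,0,-0.004,0,-2,0,0,0,-0.006,0,-3,0,0,0,-0.006,0,-3,0,0,0,-0.006,0,-3,0,0,0,-0.006,0,-3,0,0,0,-0.006,0,-3,0,0,0,-0.004,0,-2,0,0,0,-0.002,0,-1,0,0,0,0,0,0,0]}}

```text
t: 24.45
tcp_pos: [0.6955, -0.0024, 0.0876]
tool_rot: [-0.0, 0.995, -0.0, 0.104]
force: [-0.6, 0.5, -2.5]
finger_gap: 0.485
gripper_force: 51.4
```

```bash
python3 -c "
from h import *
st();look()"
```

```text
t 24.45 [ 0.6955 -0.0024  0.0876] yaw -179.98 tilt 11.92 roll -0.06 F [-0.55  0.49 -2.47] M [ 0.043  0.073 -0.004] gap 0.485 51.440128979156725
front row 0 x 0.1195
edges [(104, 0.087, 163, 151), (109, 0.086, 152, 160), (262, 0.038, 164, 158), (266, 0.037, 159, 162)]
```

Request:
{"fn": "step_arm", "kwargs": {"commands": [0,0,-0.002,0,-1,0,0,0,-0.004,0,-2,0,0,0,-0.008,0,-3.5,0,0,0,-0.008,0,-3.5,0,0,0,-0.008,0,-3.5,0,0,0,-0.008,0,-3.5,0,0,0,-0.008,0,-3.5,0,0,0,-0.004,0,-2,0,0,0,-0.002,0,-1,0,0,0,0,0,0,0]}}

```text
t: 25.5
tcp_pos: [0.6954, -0.0024, 0.0876]
tool_rot: [-0.0, 0.995, -0.0, 0.104]
force: [0.1, -0.5, -2.4]
finger_gap: 0.484
gripper_force: 51.4
```

```bash
python3 -c "
from h import *
st();look()"
```

```text
t 25.50 [ 0.6954 -0.0024  0.0876] yaw -179.98 tilt 11.93 roll -0.05 F [ 0.09 -0.51 -2.36] M [ 0.017  0.081 -0.009] gap 0.484 51.44099294797343
front row 0 x 0.1195
edges [(48, 0.104, 160, 147), (54, 0.102, 147, 158), (212, 0.055, 163, 154), (216, 0.053, 157, 162)]
```

```bash
python3 -c "
from h import *
vials()"
```

```text
vials [[0.936, -0.069], [0.459, 0.013], [0.212, 0.374]]
red [([362.2, 211.9], np.int32(1684)), ([292.8, 220.2], np.int32(1056)), ([12.5, 301.8], np.int32(328))]
```

Request:
{"fn": "step_arm", "kwargs": {"commands": [0,0,-0.002,0,-1,0,0,0,-0.004,0,-2,0,0,0,-0.007,0,-3.3,0,0,0,-0.007,0,-3.3,0,0,0,-0.007,0,-3.3,0,0,0,-0.005,0,-2,0,0,0,-0.002,0,-1,0,0,0,0,0,0,0,0,0,0,0,1,0,0,0,0,0,2,0]}}

```text
t: 26.6
tcp_pos: [0.6952, -0.0024, 0.0876]
tool_rot: [-0.0, 0.996, -0.0, 0.086]
force: [0.1, 0.2, -1.4]
finger_gap: 0.484
gripper_force: 51.5
```

```bash
python3 -c "
from h import *
st();look()"
```

```text
t 26.60 [ 0.6952 -0.0024  0.0876] yaw -179.98 tilt 9.90 roll -0.05 F [ 0.14  0.22 -1.39] M [ 0.051  0.123 -0.   ] gap 0.484 51.5183188028459
front row 28 x 0.1105
edges [(26, 0.111, 225, 154), (185, 0.063, 163, 155), (189, 0.062, 153, 161), (327, 0.013, 161, 198)]
```

```bash
python3 -c "
from h import *
s=manip.sense();print(mouth());print(mcmd([.565,-.195,.13],190,3,s));vials()"
```

```text
[ 0.55946121 -0.00250491  0.08529155]
(array([ 0.699, -0.171,  0.116]), [-0.0076, -0.1689, -0.0271, -1.19, 6.94, -9.93])
vials [[0.936, -0.069], [0.826, 0.01], [0.46, 0.014], [0.216, 0.373]]
red [([362.2, 211.9], np.int32(1680)), ([293.9, 214.4], np.int32(855)), ([12.6, 301.9], np.int32(327))]
```

Request:
{"fn": "step_arm", "kwargs": {"commands": [0,0,-0.01,0,2,0,0,0,-0.025,0,5,0,-0.002,-0.006,-0.033,0,7,0,-0.003,-0.02,-0.033,0,7,-1,-0.004,-0.05,-0.032,0,7,-3,-0.005,-0.083,-0.03,0,7,-5,-0.006,-0.115,-0.029,-0.5,7,-7,-0.007,-0.145,-0.028,-1,7,-9,-0.008,-0.163,-0.027,-1.2,7,-10,-0.008,-0.169,-0.027,-1.2,7,-10]}}

```text
t: 27.7
tcp_pos: [0.6984, -0.1741, 0.1158]
tool_rot: [-0.086, 0.996, 0.002, 0.026]
force: [-0.5, 0.1, -2.4]
finger_gap: 0.486
gripper_force: 51.5
```

```bash
python3 -c "
from h import *
st();print(mouth());look('w9.png');d=vials();im=np.array(d['pixels']);cv2.imwrite('pics/c3.png',cv2.resize(im[160:280,180:420],None,fx=3,fy=3))
s=manip.sense();print(mcmd([.565,-.195,.08],190,12,s))"
```

```text
t 27.70 [ 0.6984 -0.1741  0.1158] yaw -170.09 tilt 2.99 roll -0.03 F [-0.48  0.14 -2.35] M [-0.016 -0.021  0.016] gap 0.486 51.482520080317045
[ 0.56451205 -0.19752108  0.1297265 ]
front row 23 x 0.1118
edges [(21, 0.112, 227, 154), (179, 0.065, 162, 151), (184, 0.063, 151, 161), (323, 0.015, 161, 199)]
vials [[0.936, -0.07], [0.686, -0.256], [0.291, 0.251]]
red [([368.6, 215.8], np.int32(1008)), ([12.4, 302.0], np.int32(317))]
(array([ 0.699, -0.171,  0.088]), [0.0002, 0.0005, 0.0283, 0.03, -9.05, -0.04])
```

View pics/c3.png

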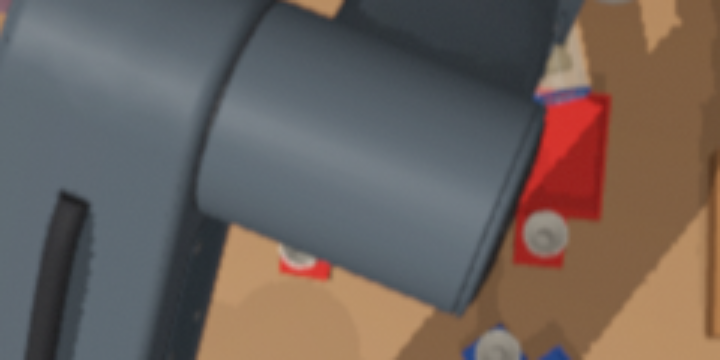

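Request:
{"fn": "step_arm", "kwargs": {"commands": [0,0,0.005,0,-1,0,0,0,0.012,0,-2,0,0,0,0.02,0,-3,0,0,0,0.03,0,-4,0,0,0,0.035,0,-5,0,0,0,0.035,0,-6,0,0,0,0.033,0,-7,0,0,0,0.03,0,-8,0,0,0.001,0.028,0,-9,0,0,0.001,0.028,0,-9,0]}}

```text
t: 28.8
tcp_pos: [0.6994, -0.1701, 0.0888]
tool_rot: [-0.087, 0.991, 0.009, 0.104]
force: [-0.9, 0.1, -1.6]
finger_gap: 0.488
gripper_force: 51.5
```

Request:
{"fn": "step_arm", "kwargs": {"commands": [0,0,-0.002,0,-1,0,0,0,-0.004,0,-2,0,0,0,-0.006,0,-3,0,0,0,-0.008,0,-3.5,0,0,0,-0.008,0,-3.5,0,0,0,-0.008,0,-3.5,0,0,0,-0.006,0,-3,0,0,0,-0.004,0,-2,0,0,0,-0.002,0,-1,0,0,0,0,0,0,0]}}

```text
t: 29.8
tcp_pos: [0.6999, -0.1701, 0.0877]
tool_rot: [-0.087, 0.991, 0.009, 0.103]
force: [-0.1, 0.1, -2.1]
finger_gap: 0.482
gripper_force: 51.5
```

```bash
python3 -c "
from h import *
st();print(mouth());look()"
```

```text
t 29.80 [ 0.6999 -0.1701  0.0877] yaw -169.92 tilt 11.88 roll 0.01 F [-0.1   0.11 -2.07] M [0.013 0.105 0.041] gap 0.482 51.45746345013322
[ 0.56562063 -0.1939429   0.08042688]
front row 9 x 0.1163
edges [(7, 0.117, 223, 152), (165, 0.069, 162, 153), (169, 0.068, 153, 160), (313, 0.019, 161, 199)]
```

Request:
{"fn": "step_arm", "kwargs": {"commands": [0,0,-0.002,0,-1.2,0,0,0,-0.005,0,-2.5,0,0,0,-0.01,0,-4.5,0,0,0,-0.01,0,-4.5,0,0,0,-0.01,0,-4.5,0,0,0,-0.01,0,-4.5,0,0,0,-0.008,0,-3.5,0,0,0,-0.004,0,-2,0,0,0,-0.002,0,-1,0,0,0,0,0,0,0]}}

```text
t: 30.85
tcp_pos: [0.6999, -0.17, 0.0876]
tool_rot: [-0.087, 0.991, 0.009, 0.103]
force: [-0.7, -0.2, -1.9]
finger_gap: 0.483
gripper_force: 51.5
```

```bash
python3 -c "
from h import *
st();look()"
```

```text
t 30.85 [ 0.6999 -0.17    0.0876] yaw -169.91 tilt 11.89 roll 0.01 F [-0.74 -0.16 -1.92] M [-0.023  0.086 -0.022] gap 0.483 51.47859037911985
front row 0 x 0.1192
edges [(67, 0.098, 158, 145), (73, 0.096, 145, 156), (230, 0.048, 160, 176), (234, 0.047, 155, 198)]
```

Request:
{"fn": "step_arm", "kwargs": {"commands": [0,0,-0.002,0,-1.2,0,0,0,-0.005,0,-2.5,0,0,0,-0.008,0,-3.7,0,0,0,-0.008,0,-3.7,0,0,0,-0.008,0,-3.7,0,0,0,-0.005,0,-2.5,0,0,0,-0.002,0,-1,0,0,0,0,0,0,0,0,0,0,0,1,0,0,0,0,0,2,0]}}

```text
t: 31.9
tcp_pos: [0.6997, -0.17, 0.0878]
tool_rot: [-0.087, 0.992, 0.008, 0.086]
force: [-0.2, 0.7, -2.5]
finger_gap: 0.482
gripper_force: 51.5
```

```bash
python3 -c "
from h import *
st();look();vials()"
```

```text
t 31.90 [ 0.6997 -0.17    0.0878] yaw -169.93 tilt 9.87 roll 0.02 F [-0.17  0.75 -2.5 ] M [-0.009  0.066 -0.032] gap 0.482 51.49326159466
front row 0 x 0.1192
edges [(55, 0.102, 157, 144), (61, 0.1, 143, 156), (219, 0.052, 161, 171), (223, 0.051, 154, 197)]
vials [[0.831, -0.144], [0.298, 0.237]]
red [([374.1, 213.3], np.int32(594)), ([12.1, 301.9], np.int32(307))]
```

```bash
python3 -c "
from h import *
d=snap('scene');im=np.array(d['pixels']);cv2.imwrite('pics/s2.png',cv2.resize(im[180:360,230:480],None,fx=3,fy=3))"
```

```text
(no output)
```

View pics/s2.png

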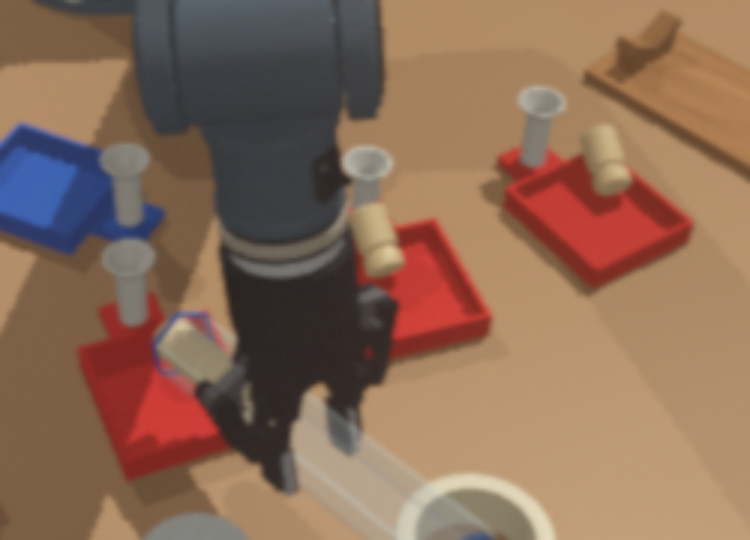

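Request:
{"fn": "step_arm", "kwargs": {"commands": [-0.001,0,0,0,0,0,-0.003,0,0.0005,0,0,0,-0.006,0,0.001,0,0,0,-0.009,0,0.0015,0,0,0,-0.012,0,0.002,0,0,0,-0.015,0,0.0025,0,0,0,-0.018,0,0.003,0,0,0,-0.02,0,0.0035,0,0,0,-0.021,0,0.0035,0,0,0,-0.021,0,0.0035,0,0,0]}}

```text
t: 33.05
tcp_pos: [0.7207, -0.1664, 0.0881]
tool_rot: [-0.088, 0.992, 0.008, 0.086]
force: [-0.1, -0.2, -2.8]
finger_gap: 0.484
gripper_force: 51.5
```

Request:
{"fn": "step_arm", "kwargs": {"commands": [0,0,-0.003,0,-1.5,0,0,0,-0.006,0,-3,0,0,0,-0.01,0,-4.5,0,0,0,-0.013,0,-5.7,0,0,0,-0.013,0,-5.7,0,0,0,-0.013,0,-5.7,0,0,0,-0.008,0,-4,0,0,0,-0.004,0,-2,0,0,0,0,0,0,0,0,0,0,0,1,0]}}

```text
t: 34.05
tcp_pos: [0.721, -0.1661, 0.0875]
tool_rot: [-0.088, 0.993, 0.007, 0.077]
force: [0.0, -0.1, -2.0]
finger_gap: 0.482
gripper_force: 51.5
```

```bash
python3 -c "
from h import *
st();print(mouth());look()"
```

```text
t 34.05 [ 0.721  -0.1661  0.0875] yaw -169.90 tilt 8.90 roll 0.02 F [ 0.05 -0.12 -2.04] M [-0.046  0.059  0.029] gap 0.482 51.48232285086124
[ 0.58654146 -0.19010161  0.08739337]
front row 0 x 0.1192
edges [(42, 0.106, 155, 143), (48, 0.104, 142, 154), (206, 0.056, 160, 164), (210, 0.055, 153, 196)]
```

Request:
{"fn": "step_arm", "kwargs": {"commands": [0,0,-0.003,0,-1.5,0,0,0,-0.006,0,-3,0,0,0,-0.01,0,-4.5,0,0,0,-0.013,0,-6,0,0,0,-0.014,0,-6.5,0,0,0,-0.014,0,-6.5,0,0,0,-0.008,0,-4,0,0,0,-0.004,0,-2,0,0,0,0,0,0,0,0,0,0,0,2,0]}}

```text
t: 35.1
tcp_pos: [0.7205, -0.1662, 0.0874]
tool_rot: [-0.088, 0.994, 0.006, 0.059]
force: [1.0, -0.6, -2.3]
finger_gap: 0.488
gripper_force: 51.5
```

```bash
python3 -c "
from h import *
st();print(mouth());look()"
```

```text
t 35.10 [ 0.7205 -0.1662  0.0874] yaw -169.93 tilt 6.84 roll 0.04 F [ 1.   -0.59 -2.31] M [-0.048  0.079 -0.078] gap 0.488 51.532189460413065
[ 0.58606174 -0.19012149  0.09220589]
front row 29 x 0.1099
edges [(12, 0.115, 213, 223), (20, 0.113, 224, 142), (35, 0.108, 143, 185), (40, 0.107, 187, 153), (198, 0.059, 159, 158), (202, 0.057, 154, 196)]
```

```bash
python3 -c "
from h import *
d=snap('scene');im=np.array(d['pixels']);w=np.array(snap('wrist')['pixels'])
cv2.imwrite('pics/s3.png',np.hstack([cv2.resize(im[230:350,230:380],(500,400)),cv2.resize(w[0:280,200:410],(300,400))]))"
```

```text
(no output)
```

View pics/s3.png

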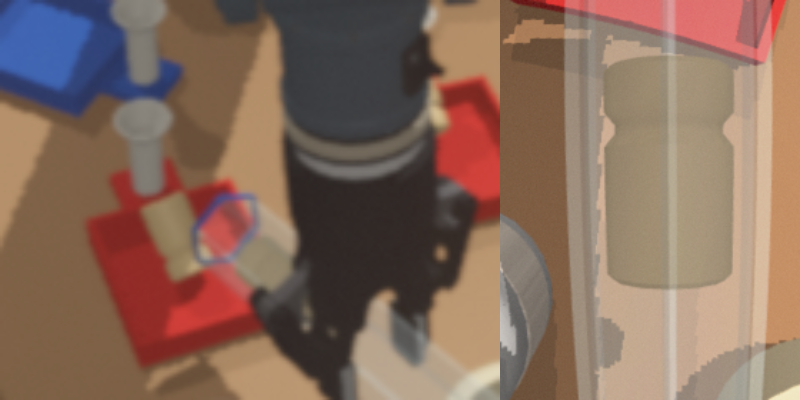

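```bash
python3 -c "
from h import *
print(cmd([.6,.1,.137],191.5,0))"
```

```text
[0.0662, 0.2834, -0.0575, -0.09, 7.04, -1.38]
```

Request:
{"fn": "step_arm", "kwargs": {"commands": [0,0,-0.02,0,2,0,0,0,-0.045,0,4,0,0.002,0.01,-0.057,0,6,0,0.008,0.035,-0.057,0,7,0,0.017,0.075,-0.057,0,7,0,0.027,0.118,-0.057,0,7,-0.5,0.037,0.161,-0.057,0,7,-1,0.047,0.204,-0.057,0,7,-1.4,0.057,0.247,-0.0575,0,7,-1.4,0.066,0.283,-0.0575,0,7,-1.4]}}

```text
t: 36.25
tcp_pos: [0.5983, 0.1016, 0.1375]
tool_rot: [-0.1, 0.995, -0.0, 0.0]
force: [0.8, 0.8, -0.9]
finger_gap: 0.483
gripper_force: 51.5
```

```bash
python3 -c "
from h import *
st();look();print(cmd([.4758,.3665,.1],193,0));d=vials();im=np.array(d['pixels']);cv2.imwrite('pics/t3.png',cv2.resize(im[170:270,180:400],None,fx=3.5,fy=3.5))"
```

```text
t 36.25 [0.5983 0.1016 0.1375] yaw -168.51 tilt 0.00 roll -0.02 F [ 0.78  0.78 -0.9 ] M [-0.017 -0.105 -0.006] gap 0.483 51.51884199316555
front row 38 x 0.1071
edges [(37, 0.107, 217, 165), (195, 0.06, 172, 171), (199, 0.058, 166, 220), (239, 0.046, 220, 212)]
[0.0634, 0.2782, 0.0386, 0.25, -0.27, -1.35]
vials [[0.46, 0.015]]
red [([360.9, 210.6], np.int32(1447)), ([287.5, 212.2], np.int32(1371)), ([230.2, 230.6], np.int32(313))]
```

Request:
{"fn": "step_arm", "kwargs": {"commands": [0.003,0.012,0,0,0,0,0.009,0.04,0,0,0,0,0.018,0.08,0,0,0,0,0.028,0.122,0,0,0,-0.5,0.038,0.164,0,0,0,-0.8,0.047,0.205,0,0,0,-1,0.055,0.24,0,0,0,-1.4,0.061,0.265,0.015,0,0,-1.4,0.063,0.278,0.03,0,0,-1.4,0.0635,0.278,0.038,0,0,-1.4]}}

```text
t: 37.35
tcp_pos: [0.4815, 0.3598, 0.0975]
tool_rot: [-0.113, 0.994, -0.001, -0.001]
force: [-0.6, -0.7, -1.8]
finger_gap: 0.485
gripper_force: 51.5
```

```bash
python3 -c "
from h import *
st();print(cmd([.4758,.3665,.03],193,0));w=snap('wrist','w12.png');d=vials();im=np.array(d['pixels']);cv2.imwrite('pics/c4.png',np.vstack([cv2.resize(im[185:260,185:395],(700,250)),cv2.resize(np.array(w['pixels']),(440,330))[:,:].copy() if 0 else cv2.copyMakeBorder(cv2.resize(np.array(w['pixels']),(440,330)),0,0,0,260,0)]))"
```

```text
t 37.35 [0.4815 0.3598 0.0975] yaw -167.05 tilt -0.12 roll -0.08 F [-0.57 -0.73 -1.77] M [-0.01  -0.02  -0.005] gap 0.485 51.54367557086516
[0.0039, 0.0079, 0.0675, -0.08, -0.12, -0.05]
vials [[0.724, 0.254], [0.468, -0.191], [0.365, -0.148], [0.245, -0.33]]
red [([361.0, 210.5], np.int32(1428)), ([287.3, 212.2], np.int32(1379)), ([220.9, 214.3], np.int32(1479))]
```

View pics/c4.png

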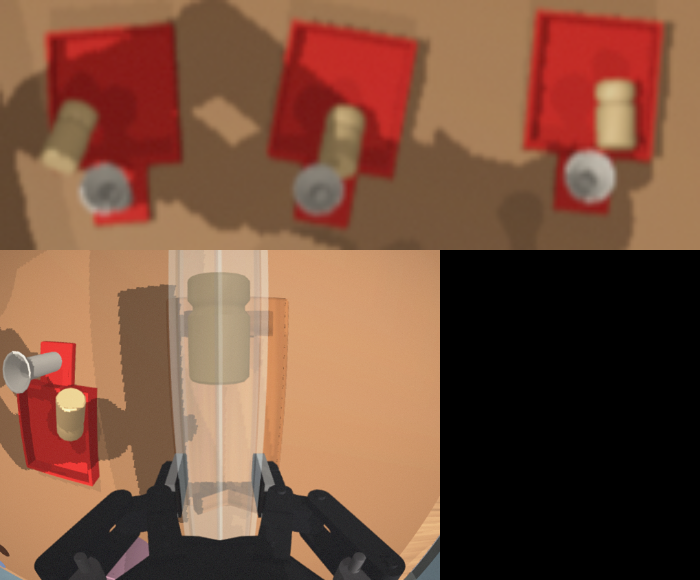

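Request:
{"fn": "step_arm", "kwargs": {"commands": [0,0,0.01,0,0,0,0,0,0.015,0,0,0,0,0,0.015,0,0,0,0,0,0.015,0,0,0,0,0,0.015,0,0,0,0,0,0.015,0,0,0,0,0,0.015,0,0,0,0,0,0.015,0,0,0,0,0,0.015,0,0,0,0,0,0.015,0,0,0]}}

```text
t: 38.45
tcp_pos: [0.4822, 0.3594, 0.084]
tool_rot: [-0.112, 0.994, -0.001, -0.0]
force: [-0.5, 0.3, -2.1]
finger_gap: 0.485
gripper_force: 51.5
```

```bash
python3 -c "
from h import *
st();print(cmd([.4758,.3665,.03],193,0))"
```

```text
t 38.45 [0.4822 0.3594 0.084 ] yaw -167.12 tilt -0.04 roll -0.07 F [-0.46  0.31 -2.07] M [ 0.044 -0.019  0.004] gap 0.485 51.523387576962705
[0.0046, 0.0084, 0.054, -0.07, -0.04, -0.12]
```

Request:
{"fn": "step_arm", "kwargs": {"commands": [0.0046,0.0085,0.005,0,0,0,0.0046,0.0085,0.01,0,0,0,0.0046,0.0085,0.02,0,0,0,0.0046,0.0085,0.03,0,0,0,0.0046,0.0085,0.038,0,0,0,0.0046,0.0085,0.044,0,0,0,0.0046,0.0085,0.049,0,0,0,0.0046,0.0085,0.052,0,0,0,0.0046,0.0085,0.0535,0,0,0,0.0046,0.0085,0.0545,0,0,0]}}

```text
t: 39.45
tcp_pos: [0.476, 0.3666, 0.0296]
tool_rot: [-0.112, 0.994, -0.001, -0.0]
force: [0.6, 0.0, -1.2]
finger_gap: 0.488
gripper_force: 51.5
```

```bash
python3 -c "
from h import *
st()"
```

```text
t 39.45 [0.476  0.3666 0.0296] yaw -167.13 tilt -0.02 roll -0.06 F [ 0.65  0.03 -1.2 ] M [0.008 0.007 0.064] gap 0.488 51.515732816333184
```

Request:
{"fn": "step_arm", "kwargs": {"commands": [0,0,0.0005,0,0,0,0,0,0.001,0,0,0,0,0,0.001,0,0,0,0,0,0.001,0,0,0,0,0,0.001,0,0,0,0,0,0.001,0,0,0,0,0,0.001,0,0,0,0,0,0.001,0,0,0,0,0,0.001,0,0,0,0,0,0.001,0,0,0]}}

```text
t: 40.45
tcp_pos: [0.476, 0.3666, 0.0288]
tool_rot: [-0.112, 0.994, -0.001, -0.0]
force: [-0.3, -0.0, 2.7]
finger_gap: 0.488
gripper_force: 51.9
```

Request:
{"fn": "step_arm", "kwargs": {"commands": [0,0,0,0,0,0,0,0,0,0,0,0,0,0,0,0,0,0,0,0,0,0,0,0,0,0,0,0,0,0,0,0,0,0,0,0,0,0,0,0,0,0,0,0,0,0,0,0,0,0,-0.02,0,0,0,0,0,-0.05,0,0,0], "jaw": 100}}

```text
t: 41.45
tcp_pos: [0.4744, 0.3657, 0.0772]
tool_rot: [-0.112, 0.994, -0.001, -0.003]
force: [-0.0, -0.1, -0.9]
finger_gap: 0.998
gripper_force: 0.0
```

Request:
{"fn": "step_arm", "kwargs": {"commands": [0,0,-0.03,0,0,0,0,0,-0.07,0,0,0,0,0,-0.12,0,0,0,0,0,-0.15,0,0,0,0,0,-0.15,0,0,0,0,0,-0.15,0,0,0,0,0,-0.15,0,0,0,0,0,-0.15,0,0,0,0,0,-0.15,0,0,0,0,0,-0.15,0,0,0]}}

```text
t: 42.45
tcp_pos: [0.4755, 0.3666, 0.2275]
tool_rot: [-0.112, 0.994, -0.001, -0.001]
force: [0.4, 0.5, -0.1]
finger_gap: 0.999
gripper_force: 0.0
```

```bash
python3 - <<'E'
from h import *
st();w=snap('wrist','w13.png');d=snap('top','top5.png')
y=np.radians(193);ax=np.array([np.cos(y),np.sin(y),0]);m=np.array([.4753,.3666,.05])
print([tuple(np.round(proj(w,m+ax*k))) for k in(-.135,.135)])
# pegs in the dishes: pale, z~.02-.03
im=np.array(d['pixels']);h,s,v=cv2.split(cv2.cvtColor(im,cv2.COLOR_BGR2HSV))
m=((h>14)&(h<28)&(s<130)&(s>40)).astype(np.uint8)
n,l,stt,c=cv2.connectedComponentsWithStats(m)
for i in range(1,n):
    if 60<stt[i][4]<400 and 180<c[i][0]<400 and 180<c[i][1]<260:
        r=cv2.minAreaRect(np.argwhere(l==i)[:,::-1].astype(np.float32));b=cv2.boxPoints(r)
        print(stt[i],c[i].round(1),onz(d,*c[i],.03)[:2].round(3),r)
vials()
ws=np.array(w['pixels']);cv2.imwrite('pics/c5.png',np.hstack([cv2.resize(ws,(440,330)),cv2.resize(im[175:265,185:275],(330,330))]))
E
```

```text
t 42.45 [0.4755 0.3666 0.2275] yaw -167.13 tilt -0.15 roll -0.09 F [ 0.4   0.45 -0.06] M [ 0.048  0.049 -0.007] gap 0.999 0.0
[(np.float64(318.0), np.float64(338.0)), (np.float64(317.0), np.float64(56.0))]
[364 209  11  21 199] [369.1 219. ] [ 0.516 -0.211] ((369.0, 219.0), (20.0, 10.0), 90.0)
[281 218  13  21 193] [287.2 227.4] [0.498 0.002] ((286.8783874511719, 227.72972106933594), (10.52153491973877, 20.54987335205078), 9.462322235107422)
vials [[0.723, 0.253], [0.468, -0.19], [0.463, 0.176], [0.245, -0.33]]
red [([361.0, 210.5], np.int32(1427)), ([287.2, 212.1], np.int32(1395)), ([221.0, 214.4], np.int32(1483))]
```

View pics/c5.png

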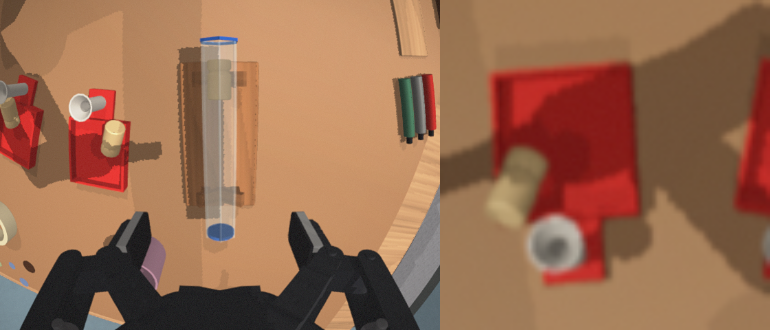

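```bash
cat >> h.py <<'E'
def pegfind(d,near,z=.034,R=.06):
    im=np.array(d['pixels']);h,s,v=cv2.split(cv2.cvtColor(im,cv2.COLOR_BGR2HSV))
    m=((h>15)&(h<30)&(s<140)&(s>25)&(v>90)).astype(np.uint8)
    m=cv2.morphologyEx(m,cv2.MORPH_OPEN,np.ones((3,3)))
    n,l,stt,c=cv2.connectedComponentsWithStats(m)
    for i in range(1,n):
        if stt[i][4]<80: continue
        X=onz(d,*c[i],z)
        if np.hypot(*(X[:2]-near))<R:
            q=np.argwhere(l==i)[:,::-1];W=np.array([onz(d,*p,z)[:2] for p in q[::max(1,len(q)//800)]])
            r=cv2.minAreaRect((W*1000).astype(np.float32))
            print('peg area',stt[i][4],'cent',X[:2].round(4),'rect mm',r,'box',cv2.boxPoints(r).round().tolist())
E
python3 - <<'E'
from h import *
d=snap('top');print(onz(d,205.5,225.7,.035));pegfind(d,[.51,.21]);pegfind(d,[.5,0.]);pegfind(d,[.516,-.211])
print(cmd([.50,.215,.15],164))
E
```

```text
[0.50479954 0.21280846 0.035     ]
peg area 222 cent [0.503  0.2152] rect mm ((504.9065856933594, 215.5977325439453), (30.174970626831055, 55.52003479003906), 68.8048095703125) box [[474.0, 212.0], [525.0, 191.0], [536.0, 220.0], [484.0, 240.0]]
peg area 116 cent [0.463  0.1875] rect mm ((463.3402404785156, 186.68020629882812), (33.79912185668945, 23.376529693603516), 89.1032485961914) box [[451.0, 170.0], [475.0, 170.0], [475.0, 203.0], [452.0, 204.0]]
peg area 307 cent [0.4838 0.0089] rect mm ((484.6849365234375, 8.40008544921875), (34.34120559692383, 81.13764953613281), 61.99723815917969) box [[441.0, 12.0], [512.0, -26.0], [529.0, 5.0], [457.0, 43.0]]
peg area 195 cent [ 0.5155 -0.2108] rect mm ((515.7017822265625, -210.39398193359375), (25.870628356933594, 47.35652542114258), 88.43517303466797) box [[492.0, -223.0], [539.0, -224.0], [540.0, -198.0], [492.0, -197.0]]
peg area 96 cent [ 0.4668 -0.1886] rect mm ((469.05670166015625, -190.99354553222656), (30.86945152282715, 25.949495315551758), 89.08560180664062) box [[456.0, -206.0], [482.0, -207.0], [482.0, -176.0], [456.0, -175.0]]
[0.0102, -0.1532, 0.0785, -0.09, -0.05, 28.87]
```

Request:
{"fn": "step_arm", "kwargs": {"commands": [0.004,-0.04,0.01,0,0,8,0.007,-0.08,0.03,0,0,16,0.01,-0.12,0.05,0,0,24,0.01,-0.15,0.07,0,0,29,0.01,-0.153,0.0785,0,0,29,0.01,-0.153,0.0785,0,0,29,0.01,-0.153,0.0785,0,0,29,0.01,-0.153,0.0785,0,0,29,0.01,-0.153,0.0785,0,0,29,0.01,-0.153,0.0785,0,0,29], "jaw": 60}}

```text
t: 43.65
tcp_pos: [0.5003, 0.2162, 0.1508]
tool_rot: [0.14, 0.99, -0.0, 0.0]
force: [-0.8, -0.7, 0.4]
finger_gap: 0.603
gripper_force: 0.0
```

```bash
python3 - <<'E'
from h import *
st();d=snap('wrist','w14.png');pegfind(d,[.504,.215],.033)
im=np.array(d['pixels']);h,s,v=cv2.split(cv2.cvtColor(im,cv2.COLOR_BGR2HSV))
m=(((h<6)|(h>174))&(s>150)&(v>60)).astype(np.uint8)
n,l,stt,c=cv2.connectedComponentsWithStats(m)
i=max(range(1,n),key=lambda i:stt[i][4] if abs(c[i][0]-330)<200 else 0);print(stt[i],c[i])
cn=max(cv2.findContours((l==i).astype(np.uint8),0,2)[0],key=cv2.contourArea)
W=np.array([onz(d,*p[0],.022)[:2] for p in cn]);print('red ext',(cv2.approxPolyDP((W*1000).astype(np.float32).reshape(-1,1,2),6,True).reshape(-1,2)).round().tolist())
cv2.imwrite('pics/c6.png',im)
E
```

```text
t 43.65 [0.5003 0.2162 0.1508] yaw 163.96 tilt 0.06 roll -0.04 F [-0.8  -0.68  0.42] M [ 0.064 -0.035 -0.074] gap 0.603 0.0
peg area 130 cent [0.4711 0.1822] rect mm ((471.2809753417969, 181.75650024414062), (7.396358489990234, 12.880573272705078), 71.72419738769531) box [[464.0, 180.0], [476.0, 176.0], [479.0, 183.0], [466.0, 187.0]]
peg area 2584 cent [0.5024 0.2157] rect mm ((503.9112854003906, 215.30303955078125), (29.14874839782715, 56.39970779418945), 72.9969711303711) box [[473.0, 210.0], [527.0, 193.0], [535.0, 221.0], [481.0, 237.0]]
[  210   153   161   196 13404] [287.49612056 269.55341689]
red ext [[437.0, 201.0], [440.0, 161.0], [453.0, 191.0], [488.0, 177.0], [482.0, 146.0], [488.0, 131.0], [545.0, 134.0], [546.0, 152.0], [596.0, 139.0], [590.0, 237.0], [503.0, 233.0], [537.0, 217.0], [525.0, 194.0], [483.0, 204.0], [478.0, 212.0], [477.0, 204.0]]
```

View pics/c6.png

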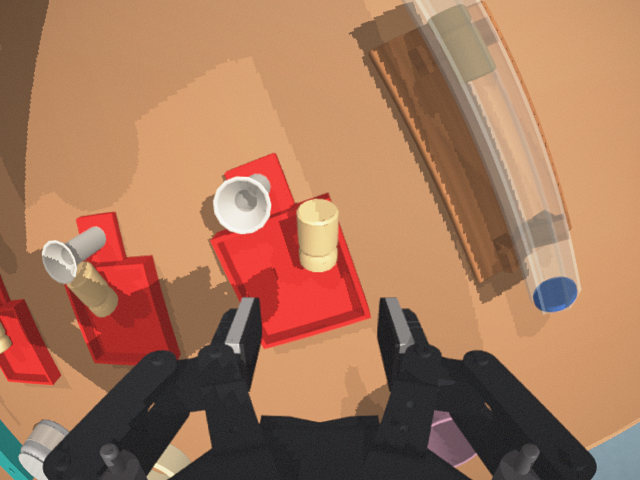

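Request:
{"fn": "step_arm", "kwargs": {"commands": [-0.011,0,0.03,0,0,0,-0.011,0,0.06,0,0,0,-0.011,0,0.09,0,0,0,-0.011,0,0.11,0,0,0,-0.011,0,0.12,0,0,0,-0.011,0,0.126,0,0,0,-0.011,0,0.13,0,0,0,-0.011,0,0.13,0,0,0,-0.011,0,0.13,0,0,0,-0.011,0,0.13,0,0,0]}}

```text
t: 44.7
tcp_pos: [0.5113, 0.2122, 0.021]
tool_rot: [0.14, 0.99, -0.0, 0.001]
force: [0.9, -0.2, -0.0]
finger_gap: 0.603
gripper_force: 0.0
```

Request:
{"fn": "step_arm", "kwargs": {"commands": [0,0,0,0,0,0,0,0,0,0,0,0,0,0,0,0,0,0,0,0,0,0,0,0,0,0,0,0,0,0,0,0,0,0,0,0,0,0,0,0,0,0,0,0,-0.005,0,0,0,0,0,-0.015,0,0,0,0,0,-0.02,0,0,0], "jaw": 0, "grip_force": 20}}

```text
t: 45.7
tcp_pos: [0.5109, 0.2121, 0.0411]
tool_rot: [0.14, 0.99, -0.001, 0.0]
force: [0.1, 0.2, -0.1]
finger_gap: 0.342
gripper_force: 19.8
```

```bash
python3 - <<'E'
from h import *
st();d=snap('wrist','w15.png');pegfind(d,[.504,.215],.05)
print(cmd([.551,.185,.04],170),cmd([.551,.185,.025],170))
E
```

```text
t 45.70 [0.5109 0.2121 0.0411] yaw 163.87 tilt 0.04 roll -0.06 F [ 0.11  0.21 -0.1 ] M [-0.043  0.006 -0.044] gap 0.342 19.783648252487183
peg area 735 cent [0.4507 0.1917] rect mm ((450.51116943359375, 191.77957153320312), (15.96117115020752, 12.039186477661133), 36.47174835205078) box [[441.0, 192.0], [448.0, 182.0], [461.0, 192.0], [453.0, 201.0]]
peg area 444 cent [0.4697 0.182 ] rect mm ((470.3079528808594, 181.74960327148438), (7.183967113494873, 19.39712905883789), 76.0984115600586) box [[460.0, 181.0], [479.0, 176.0], [481.0, 183.0], [462.0, 188.0]]
peg area 7870 cent [0.5007 0.2163] rect mm ((504.48291015625, 215.21804809570312), (30.99591827392578, 58.17491912841797), 73.89402770996094) box [[472.0, 208.0], [528.0, 192.0], [537.0, 222.0], [481.0, 238.0]]
[-0.0456, -0.0151, 0.0018, -0.03, 0.1, -6.13] [-0.0456, -0.0151, 0.0168, -0.03, 0.1, -6.13]
```

Request:
{"fn": "step_arm", "kwargs": {"commands": [-0.01,-0.003,-0.004,0,0,0,-0.02,-0.007,-0.004,0,0,-2,-0.033,-0.011,-0.003,0,0,-4,-0.042,-0.014,0,0,0,-6,-0.0455,-0.015,0.005,0,0,-6,-0.0455,-0.015,0.011,0,0,-6,-0.0455,-0.015,0.016,0,0,-6,-0.0455,-0.015,0.019,0,0,-6,-0.0455,-0.015,0.019,0,0,-6,-0.0455,-0.015,0.019,0,0,-6]}}

```text
t: 46.75
tcp_pos: [0.5497, 0.1853, 0.0211]
tool_rot: [0.088, 0.996, -0.001, -0.001]
force: [-1.1, 1.2, 0.3]
finger_gap: 0.346
gripper_force: 19.7
```

Request:
{"fn": "step_arm", "kwargs": {"commands": [0,0,0,0,0,0,0,0,0,0,0,0,0,0,0,0,0,0,0,0,0,0,0,0,0,0,0,0,0,0,0,0,-0.02,0,0,0,0,0,-0.06,0,0,0,0,0,-0.1,0,0,0,0,0,-0.13,0,0,0,0,0,-0.13,0,0,0], "jaw": 52}}

```text
t: 47.75
tcp_pos: [0.5535, 0.1857, 0.1559]
tool_rot: [0.088, 0.996, 0.0, 0.005]
force: [0.9, -0.1, 0.9]
finger_gap: 0.521
gripper_force: 0.0
```

```bash
python3 - <<'E'
from h import *
st();d=snap('wrist','w16.png');pegfind(d,[.544,.185],.021,.08)
print(cmd([.50,.0,.15],168))
E
```

```text
t 47.75 [0.5535 0.1857 0.1559] yaw 169.88 tilt 0.54 roll 0.10 F [ 0.88 -0.09  0.95] M [-0.023 -0.071 -0.035] gap 0.521 0.0
peg area 2537 cent [0.5387 0.1885] rect mm ((539.9270629882812, 188.75119018554688), (29.02806854248047, 55.768272399902344), 79.02647399902344) box [[510.0, 180.0], [565.0, 169.0], [570.0, 198.0], [515.0, 208.0]]
[0.0184, -0.1916, 0.0034, 0.02, 0.29, 1.87]
```

Request:
{"fn": "step_arm", "kwargs": {"commands": [0.005,-0.04,0,0,0,0,0.009,-0.08,0,0,0,0,0.013,-0.12,0,0,0,1,0.016,-0.155,0,0,0,2,0.018,-0.18,0.002,0,0,2,0.0184,-0.19,0.003,0,0,2,0.0184,-0.1915,0.003,0,0,2,0.0184,-0.1915,0.003,0,0,2,0.0184,-0.1915,0.003,0,0,2,0.0184,-0.1915,0.003,0,0,2], "jaw": 60}}

```text
t: 48.8
tcp_pos: [0.4987, 0.0009, 0.1484]
tool_rot: [0.105, 0.994, -0.001, -0.0]
force: [0.2, 0.2, -0.6]
finger_gap: 0.606
gripper_force: 0.0
```

```bash
python3 - <<'E'
from h import *
st();d=snap('wrist','w17.png');pegfind(d,[.5,0],.033);vials()
E
```

```text
t 48.80 [0.4987 0.0009 0.1484] yaw 167.97 tilt -0.01 roll -0.07 F [ 0.24  0.21 -0.64] M [-0.026  0.008  0.038] gap 0.606 0.0
peg area 260 cent [0.4497 0.0137] rect mm ((449.7453308105469, 15.352964401245117), (10.535964012145996, 22.05199432373047), 21.991878509521484) box [[441.0, 24.0], [449.0, 3.0], [459.0, 7.0], [451.0, 28.0]]
peg area 233 cent [0.4665 0.03  ] rect mm ((466.2275390625, 29.88750457763672), (11.321640014648438, 13.653013229370117), 78.52378845214844) box [[458.0, 26.0], [472.0, 23.0], [474.0, 34.0], [461.0, 37.0]]
peg area 2172 cent [0.4985 0.0017] rect mm ((497.8611755371094, 1.9168205261230469), (29.364078521728516, 50.68417739868164), 80.53683471679688) box [[470.0, -8.0], [520.0, -17.0], [525.0, 12.0], [475.0, 21.0]]
vials []
red [([360.9, 210.5], np.int32(1429)), ([209.5, 210.7], np.int32(689)), ([12.4, 301.8], np.int32(321))]
```

Request:
{"fn": "step_arm", "kwargs": {"commands": [-0.007,0.001,0.03,0,0,-2.5,-0.007,0.001,0.06,0,0,-2.5,-0.007,0.001,0.09,0,0,-2.5,-0.007,0.001,0.11,0,0,-2.5,-0.007,0.001,0.12,0,0,-2.5,-0.007,0.001,0.125,0,0,-2.5,-0.007,0.001,0.128,0,0,-2.5,-0.007,0.001,0.128,0,0,-2.5,-0.007,0.001,0.128,0,0,-2.5,-0.007,0.001,0.128,0,0,-2.5], "jaw": 52}}

```text
t: 49.9
tcp_pos: [0.506, -0.0009, 0.0212]
tool_rot: [0.084, 0.996, -0.001, 0.001]
force: [-0.9, 0.1, 1.0]
finger_gap: 0.52
gripper_force: 0.0
```

Request:
{"fn": "step_arm", "kwargs": {"commands": [0,0,0,0,0,0,0,0,0,0,0,0,0,0,0,0,0,0,0,0,0,0,0,0,0,0,0,0,0,0,0,0,0,0,0,0,0,0,0,0,0,0,0,0,-0.005,0,0,0,0,0,-0.015,0,0,0,0,0,-0.02,0,0,0], "jaw": 0, "grip_force": 20}}

```text
t: 50.9
tcp_pos: [0.5054, -0.0007, 0.0412]
tool_rot: [0.084, 0.996, -0.001, -0.0]
force: [-0.3, -0.8, -0.3]
finger_gap: 0.34
gripper_force: 22.4
```

```bash
python3 - <<'E'
from h import *
st();d=snap('wrist','w18.png');pegfind(d,[.5,0],.05)
print(cmd([.550,-.001,.04],170),cmd([.550,-.001,.022],170))
E
```

```text
t 50.90 [ 0.5054 -0.0007  0.0412] yaw 170.37 tilt -0.02 roll -0.08 F [-0.32 -0.84 -0.34] M [0.033 0.02  0.012] gap 0.340 22.412370443344116
peg area 1024 cent [0.4526 0.0113] rect mm ((454.14434814453125, 10.467853546142578), (23.328630447387695, 16.3636417388916), 0.231031134724617) box [[442.0, 19.0], [443.0, 2.0], [466.0, 2.0], [466.0, 19.0]]
peg area 145 cent [0.4449 0.0228] rect mm ((445.4267272949219, 22.41291618347168), (6.966277122497559, 4.446009159088135), 81.04052734375) box [[443.0, 19.0], [447.0, 19.0], [448.0, 26.0], [444.0, 26.0]]
peg area 1096 cent [0.4676 0.0285] rect mm ((467.0893859863281, 28.062387466430664), (16.841934204101562, 18.749887466430664), 43.93702697753906) box [[455.0, 29.0], [468.0, 15.0], [480.0, 27.0], [467.0, 41.0]]
peg area 6591 cent [0.497  0.0014] rect mm ((498.4692687988281, 1.024557113647461), (31.60614776611328, 53.19001770019531), 76.6025619506836) box [[469.0, -8.0], [521.0, -21.0], [528.0, 10.0], [476.0, 23.0]]
[-0.0435, 0.0072, 0.0018, -0.08, 0.06, 0.38] [-0.0435, 0.0072, 0.0198, -0.08, 0.06, 0.38]
```

Request:
{"fn": "step_arm", "kwargs": {"commands": [-0.01,0.002,-0.004,0,0,0,-0.02,0.003,-0.004,0,0,0,-0.032,0.005,-0.003,0,0,0,-0.041,0.007,0,0,0,0,-0.0435,0.007,0.005,0,0,0,-0.0435,0.007,0.011,0,0,0,-0.0435,0.007,0.016,0,0,0,-0.0435,0.007,0.019,0,0,0,-0.0435,0.007,0.019,0,0,0,-0.0435,0.007,0.019,0,0,0]}}

```text
t: 51.95
tcp_pos: [0.5493, -0.0011, 0.0214]
tool_rot: [0.084, 0.996, -0.001, -0.0]
force: [0.3, 0.2, 0.8]
finger_gap: 0.338
gripper_force: 22.4
```

Request:
{"fn": "step_arm", "kwargs": {"commands": [0,0,0,0,0,0,0,0,0,0,0,0,0,0,0,0,0,0,0,0,0,0,0,0,0,0,0,0,0,0,0,0,-0.02,0,0,0,0,0,-0.06,0,0,0,0,0,-0.11,0,0,0,0,0,-0.16,0,0,0,0,0,-0.2,0,0,0], "jaw": 52}}

```text
t: 52.95
tcp_pos: [0.55, -0.0009, 0.2244]
tool_rot: [0.084, 0.996, -0.001, 0.001]
force: [0.8, 1.1, -0.1]
finger_gap: 0.519
gripper_force: 0.0
```

```bash
python3 - <<'E'
from h import *
st();d=snap('wrist','w19.png');pegfind(d,[.54,0],.021,.08)
t=snap('top','top6.png');vials()
im=np.array(t['pixels']);h,s,v=cv2.split(cv2.cvtColor(im,cv2.COLOR_BGR2HSV))
for nm,m in(('b',(h>95)&(h<125)&(s>80)),('r',((h<6)|(h>172))&(s>130)),('g',(h>60)&(h<95)&(s>60))):
    n,l,stt,c=cv2.connectedComponentsWithStats(m[195:285,405:460].astype(np.uint8))
    for i in range(1,n):
        if stt[i][4]>5: print(nm,stt[i],c[i]+[405,195])
# stand holes estimate: handle base at stand top z=.045
for p in((431.75,222),(431,241),(431,260.5)):print(onz(t,*p,.05).round(4))
E
```

```text
t 52.95 [ 0.55   -0.0009  0.2244] yaw 170.38 tilt 0.13 roll -0.08 F [ 0.81  1.06 -0.13] M [-0.001 -0.015  0.033] gap 0.519 0.0
peg area 1608 cent [0.533  0.0035] rect mm ((533.9154052734375, 3.6678009033203125), (28.19968605041504, 52.420806884765625), 79.86163330078125) box [[506.0, -6.0], [557.0, -15.0], [562.0, 13.0], [511.0, 22.0]]
vials [[0.936, -0.069], [0.583, 0.382], [0.472, -0.181], [0.357, 0.33]]
red [([360.9, 210.4], np.int32(1418)), ([297.3, 220.1], np.int32(706))]
b [25 63  5  4 12] [431.75       259.58333333]
r [25 42  6  5 18] [432.44444444 239.33333333]
g [25 23  6  5 11] [432.72727273 220.18181818]
[ 0.5027 -0.3681  0.05  ]
[ 0.454  -0.3641  0.05  ]
[ 0.4045 -0.3619  0.05  ]
```

```bash
python3 - <<'E'
from h import *
print(cmd([.454,-.364,.27],180))
E
```

```text
[0.0352, -0.3741, -0.0449, -0.13, 0.42, -9.62]
```

Request:
{"fn": "step_arm", "kwargs": {"commands": [0.004,-0.03,-0.03,0,0,-2,0.008,-0.07,-0.045,0,0,-4,0.012,-0.12,-0.045,0,0.2,-6,0.016,-0.17,-0.045,0,0.3,-8,0.02,-0.22,-0.045,0,0.4,-9.6,0.025,-0.27,-0.045,0,0.4,-9.6,0.029,-0.315,-0.045,0,0.4,-9.6,0.033,-0.35,-0.045,0,0.4,-9.6,0.035,-0.37,-0.045,0,0.4,-9.6,0.0352,-0.374,-0.045,0,0.4,-9.6]}}

```text
t: 54.1
tcp_pos: [0.4514, -0.3651, 0.2654]
tool_rot: [0.002, 1.0, 0.001, -0.005]
force: [0.7, 0.3, -0.2]
finger_gap: 0.518
gripper_force: 0.0
```

```bash
python3 - <<'E'
from h import *
st();w=snap('wrist','w20.png');vials()
im=np.array(w['pixels']);h,s,v=cv2.split(cv2.cvtColor(im,cv2.COLOR_BGR2HSV))
for nm,m in(('b',(h>95)&(h<125)&(s>80)),('r',((h<6)|(h>172))&(s>130)),('g',(h>60)&(h<95)&(s>60)),('metal',(s<40)&(v>90))):
    n,l,stt,c=cv2.connectedComponentsWithStats(m.astype(np.uint8))
    for i in range(1,n):
        if stt[i][4]>40 and c[i][1]<430 and 150<c[i][0]<500: print(nm,stt[i],c[i].round(1),onz(w,*c[i],.10)[:2].round(4),onz(w,*c[i],.125)[:2].round(4))
for x,y in((.503,-.368),(.454,-.364),(.405,-.362)):print(proj(w,[x,y,.05]),proj(w,[x,y,.167]))
E
```

```text
t 54.10 [ 0.4514 -0.3651  0.2654] yaw 179.80 tilt -0.52 roll 0.07 F [ 0.74  0.32 -0.16] M [ 0.049 -0.048 -0.015] gap 0.518 0.0
vials [[0.466, -0.189], [0.461, 0.176], [0.354, 0.332], [0.172, 0.184]]
red [([361.0, 210.4], np.int32(1411)), ([286.6, 207.8], np.int32(947)), ([219.7, 216.2], np.int32(1457)), ([12.0, 301.9], np.int32(301))]
b [ 412    2  122  146 9147] [476.4  69.3] [ 0.3193 -0.2277] [ 0.3233 -0.2387]
b [317 150   9  10  68] [320.9 154.2] [ 0.3985 -0.3617] [ 0.396  -0.3619]
r [ 409  186   98  129 6619] [457.4 263.2] [ 0.4971 -0.2331] [ 0.4867 -0.2437]
r [313 199  11  23 195] [318.1 210. ] [ 0.4462 -0.3642] [ 0.4399 -0.3641]
g [311 251   9  26 191] [315.2 264.3] [ 0.4964 -0.3671] [ 0.486  -0.3668]
g [ 255  336   44   83 2326] [275.9 382.9] [ 0.6356 -0.4105] [ 0.6139 -0.4067]
metal [344   0  29  14 267] [354.7   5.2] [ 0.2711 -0.3337] [ 0.279  -0.3361]
metal [316 159  12   6  42] [321.1 161. ] [ 0.4041 -0.3616] [ 0.4012 -0.3617]
metal [ 465  199   45   38 1101] [488.8 216.4] [ 0.4512 -0.2065] [ 0.4445 -0.2192]
metal [312 220  13  13 121] [318.  225.8] [ 0.4604 -0.3644] [ 0.4529 -0.3643]
metal [309 275  13  18 176] [314.7 283.5] [ 0.5155 -0.3676] [ 0.5036 -0.3673]
metal [235 297  28  55 665] [248.2 322.7] [ 0.5587 -0.4331] [ 0.5433 -0.4275]
metal [377 297  27  55 654] [390.2 322.9] [ 0.5595 -0.2942] [ 0.5441 -0.2998]
metal [366 368  17  48 479] [373.8 392.2] [ 0.6506 -0.304 ] [ 0.6278 -0.3088]
(np.float64(314.73208236476876), np.float64(251.629196350047)) (np.float64(313.24736598325035), np.float64(307.05053318007526))
(np.float64(318.420885371105), np.float64(205.250791276586)) (np.float64(318.3704229925813), np.float64(244.67316541424086))
(np.float64(320.30156344614477), np.float64(155.96307344139177)) (np.float64(321.12530233141575), np.float64(173.99471134972475))
```

View pics/w20.png

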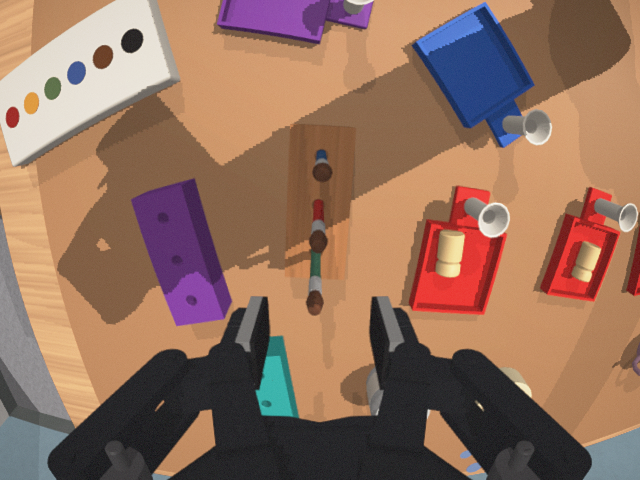

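```bash
python3 - <<'E'
from h import *
print(cmd([.453,-.364,.103],180))
E
```

```text
[-0.0022, -0.0016, 0.1629, 0.11, -0.49, -0.06]
```

Request:
{"fn": "step_arm", "kwargs": {"commands": [-0.002,0,0.02,0,-0.5,0,-0.002,0,0.05,0,-0.5,0,-0.002,0,0.09,0,-0.5,0,-0.002,0,0.12,0,-0.5,0,-0.002,0,0.145,0,-0.5,0,-0.002,0,0.158,0,-0.5,0,-0.002,0,0.163,0,-0.5,0,-0.002,0,0.163,0,-0.5,0,-0.002,0,0.163,0,-0.5,0,-0.002,0,0.163,0,-0.5,0]}}

```text
t: 55.2
tcp_pos: [0.4539, -0.3644, 0.1053]
tool_rot: [0.0, 1.0, -0.001, 0.002]
force: [0.2, -0.1, 0.1]
finger_gap: 0.521
gripper_force: 0.0
```

Request:
{"fn": "step_arm", "kwargs": {"commands": [0,0,0,0,0,0,0,0,0,0,0,0,0,0,0,0,0,0,0,0,0,0,0,0,0,0,0,0,0,0,0,0,0,0,0,0,0,0,0,0,0,0,0,0,0,0,0,0,0,0,0,0,0,0,0,0,0,0,0,0], "jaw": 0, "grip_force": 40}}

```text
t: 56.2
tcp_pos: [0.4535, -0.3643, 0.1045]
tool_rot: [0.0, 1.0, -0.001, 0.001]
force: [0.4, 0.4, 5.4]
finger_gap: 0.102
gripper_force: 39.1
```

```bash
python3 - <<'E'
from h import *
st()
E
```

```text
t 56.20 [ 0.4535 -0.3643  0.1045] yaw 179.97 tilt 0.12 roll -0.11 F [0.44 0.39 5.43] M [-0.093  0.062 -0.051] gap 0.102 39.090887904167175
```

Request:
{"fn": "step_arm", "kwargs": {"commands": [0,0,-0.01,0,0,0,0,0,-0.03,0,0,0,0,0,-0.06,0,0,0,0,0,-0.09,0,0,0,0,0,-0.11,0,0,0,0,0,-0.12,0,0,0,0,0,-0.12,0,0,0,0,0,-0.12,0,0,0,0,0,-0.12,0,0,0,0,0,-0.12,0,0,0]}}

```text
t: 57.2
tcp_pos: [0.4525, -0.3631, 0.2225]
tool_rot: [0.0, 1.0, 0.001, -0.0]
force: [-0.3, 0.5, -0.5]
finger_gap: 0.101
gripper_force: 39.1
```

```bash
python3 - <<'E'
from h import *
st();w=snap('wrist','w21.png')
im=np.array(w['pixels']);h,s,v=cv2.split(cv2.cvtColor(im,cv2.COLOR_BGR2HSV))
# brush in tool frame: expected px of points at tool (x,0,z)
C=Ro.from_quat(w['s']['tool_rot']).as_matrix();P=w['s']['tcp_pos']
for z in(-.0625,-.03,0,.05,.0975):print(z,proj(w,P+C@np.array([0,0,z])))
m=(((h<6)|(h>172))&(s>130))
n,l,stt,c=cv2.connectedComponentsWithStats(m.astype(np.uint8))
for i in range(1,n):
    if stt[i][4]>60:print(stt[i],c[i])
i=[i for i in range(1,n) if stt[i][4]>60 and abs(c[i][0]-318)<40]
for k in i:
    for r in range(stt[k][1],stt[k][1]+stt[k][3],12):
        u=np.where(l[r]==k)[0];print(r,u.mean(),len(u))
print(cmd([.466,-.19,.20],180));vials()
E
```

```text
t 57.20 [ 0.4525 -0.3631  0.2225] yaw 179.96 tilt -0.04 roll 0.09 F [-0.31  0.53 -0.46] M [ 0.004  0.048 -0.01 ] gap 0.101 39.09838020801544
-0.0625 (np.float64(314.34155576473034), np.float64(416.1068714574849))
-0.03 (np.float64(315.2305096090477), np.float64(353.53739331271373))
0 (np.float64(315.8277283256386), np.float64(313.1221951361605))
0.05 (np.float64(316.5144537071967), np.float64(268.050999831883))
0.0975 (np.float64(316.94913934261814), np.float64(240.2282245721296))
[ 415  191  108  139 7687] [467.86002342 274.62885391]
[ 554  193   85  121 4719] [596.90379318 260.87073533]
[ 309  236   22   88 1469] [318.76242342 283.01837985]
236 319.0 1
248 318.5 14
260 318.5 16
272 318.5 16
284 318.5 18
296 318.5 20
308 319.0 21
320 319.5 22
[-0.0133, 0.1732, 0.0229, 0.06, -0.01, -0.03]
vials [[0.466, -0.189], [0.461, 0.176], [0.355, 0.334], [0.194, 0.156]]
red [([361.0, 210.3], np.int32(1404)), ([283.3, 206.7], np.int32(795)), ([219.7, 216.1], np.int32(1454))]
```

Request:
{"fn": "step_arm", "kwargs": {"commands": [-0.002,0.02,0,0,0,0,-0.004,0.05,0,0,0,0,-0.006,0.085,0,0,0,0,-0.009,0.12,0,0,0,0,-0.011,0.145,0.005,0,0,0,-0.013,0.163,0.01,0,0,0,-0.0135,0.17,0.018,0,0,0,-0.0135,0.172,0.022,0,0,0,-0.0135,0.172,0.022,0,0,0,-0.0135,0.172,0.022,0,0,0]}}

```text
t: 58.3
tcp_pos: [0.4668, -0.1925, 0.2018]
tool_rot: [0.001, 1.0, -0.001, 0.001]
force: [-0.2, -0.5, -0.6]
finger_gap: 0.104
gripper_force: 39.1
```

```bash
cat >> h.py <<'E'
def rim(w,near):
    "white vial rim near a point, wrist view: hull ellipse centre cast on z=.072"
    im=np.array(w['pixels']);h,s,v=cv2.split(cv2.cvtColor(im,cv2.COLOR_BGR2HSV))
    m=((s<45)&(v>95)).astype(np.uint8);c=np.array(proj(w,[*near,.072]))
    yy,xx=np.mgrid[:480,:640];m[np.hypot(xx-c[0],yy-c[1])>60]=0
    q=np.argwhere(m)[:,::-1];W=np.array([onz(w,*p,.072)[:2] for p in q]);W=W[np.hypot(*(W-near).T)<.03]
    hull=cv2.convexHull((W*1000).astype(np.float32))
    print('rim n',len(W),cv2.minEnclosingCircle(hull),'ell',cv2.fitEllipse(hull) if len(hull)>5 else None,'ext',W.min(0).round(4),W.max(0).round(4))
E
python3 - <<'E'
from h import *
st();w=snap('wrist','w22.png');rim(w,[.466,-.19]);print(cmd([.466,-.191,.2],180))
E
```

```text
t 58.30 [ 0.4668 -0.1925  0.2018] yaw 179.93 tilt 0.08 roll -0.06 F [-0.24 -0.52 -0.61] M [ 0.009 -0.016  0.047] gap 0.104 39.09815847873688
rim n 1748 ((460.0706481933594, -185.290771484375), 20.142974853515625) ell ((460.83685302734375, -185.731201171875), (35.9828987121582, 39.910465240478516), 92.11992645263672) ext [ 0.4401 -0.2035] [ 0.4798 -0.1675]
[0.0009, 0.0017, 0.0019, -0.07, 0.1, -0.09]
```

Request:
{"fn": "step_arm", "kwargs": {"commands": [0.003,0.004,0,0,0,0,0.003,0.004,0.01,0,0,0,0.003,0.004,0.02,0,0,0,0.003,0.004,0.03,0,0,0,0.003,0.004,0.036,0,0,0,0.003,0.004,0.042,0,0,0,0.003,0.004,0.047,0,0,0,0.003,0.004,0.051,0,0,0,0.003,0.004,0.055,0,0,0,0.003,0.004,0.055,0,0,0]}}

```text
t: 59.35
tcp_pos: [0.4631, -0.1874, 0.1462]
tool_rot: [0.0, 1.0, 0.0, -0.0]
force: [-1.7, 1.0, -0.2]
finger_gap: 0.104
gripper_force: 39.3
```

```bash
python3 - <<'E'
from h import *
st();w=snap('wrist','w23.png')
im=np.array(w['pixels']);h,s,v=cv2.split(cv2.cvtColor(im,cv2.COLOR_BGR2HSV))
m=(((h<6)|(h>172))&(s>130));n,l,stt,c=cv2.connectedComponentsWithStats(m.astype(np.uint8))
print([(stt[i].tolist()) for i in range(1,n) if stt[i][4]>100]);rim(w,[.464,-.187])
C=Ro.from_quat(w['s']['tool_rot']).as_matrix();P=w['s']['tcp_pos'];print(proj(w,P+C@np.array([0,0,.0755])))
E
```

```text
t 59.35 [ 0.4631 -0.1874  0.1462] yaw 179.97 tilt -0.01 roll 0.01 F [-1.74  1.03 -0.2 ] M [0.038 0.303 0.016] gap 0.104 39.271236062049866
[[453, 190, 128, 165, 10333], [290, 194, 60, 50, 1468], [595, 208, 45, 135, 3042], [306, 236, 73, 90, 3556], [248, 242, 44, 115, 2465]]
rim n 2070 ((458.0261535644531, -186.0888214111328), 21.74602508544922) ell ((459.507568359375, -185.63656616210938), (35.13697814941406, 44.73810577392578), 91.97797393798828) ext [ 0.4363 -0.2036] [ 0.4786 -0.1678]
(np.float64(316.76716564717174), np.float64(251.8036474002305))
```

Request:
{"fn": "step_arm", "kwargs": {"commands": [0.002,0.0005,0,0,0,0,0.003,0.001,0.003,0,0,0,0.003,0.001,0.008,0,0,0,0.003,0.001,0.013,0,0,0,0.003,0.001,0.018,0,0,0,0.003,0.001,0.022,0,0,0,0.003,0.001,0.026,0,0,0,0.003,0.001,0.028,0,0,0,0.003,0.001,0.028,0,0,0,0.003,0.001,0.028,0,0,0]}}

```text
t: 60.4
tcp_pos: [0.4608, -0.1868, 0.1188]
tool_rot: [0.0, 1.0, -0.0, 0.001]
force: [-0.1, 1.1, -0.1]
finger_gap: 0.101
gripper_force: 39.3
```

```bash
python3 - <<'E'
from h import *
st()
E
```

```text
t 60.40 [ 0.4608 -0.1868  0.1188] yaw 179.97 tilt 0.08 roll -0.05 F [-0.1   1.07 -0.09] M [-0.008 -0.072 -0.009] gap 0.101 39.30651068687439
```

Request:
{"fn": "step_arm", "kwargs": {"commands": [0,0,0.001,0,0,0,0,0,0.002,0,0,0,0,0,0.003,0,0,0,0,0,0.004,0,0,0,0,0,0.005,0,0,0,0,0,0.006,0,0,0,0,0,0.007,0,0,0,0,0,0.0075,0,0,0,0,0,0.008,0,0,0,0,0,0.008,0,0,0]}}

```text
t: 61.4
tcp_pos: [0.461, -0.1869, 0.1115]
tool_rot: [0.0, 1.0, -0.001, 0.001]
force: [-0.5, 0.3, 5.5]
finger_gap: 0.103
gripper_force: 40.1
```

```bash
python3 - <<'E'
from h import *
st()
E
```

```text
t 61.40 [ 0.461  -0.1869  0.1115] yaw 179.97 tilt 0.11 roll -0.06 F [-0.47  0.34  5.46] M [0.167 0.109 0.036] gap 0.103 40.06042420864105
```

Request:
{"fn": "step_arm", "kwargs": {"commands": [0,0,0,0,0,0,0,0,0,0,0,0,0,0,0,0,0,0,0,0,0,0,0,0,0,0,0,0,0,0,0,0,-0.02,0,0,0,0,0,-0.05,0,0,0,0,0,-0.09,0,0,0,0,0,-0.13,0,0,0,0,0,-0.16,0,0,0], "jaw": 52}}

```text
t: 62.4
tcp_pos: [0.4609, -0.1869, 0.2732]
tool_rot: [0.0, 1.0, -0.001, 0.002]
force: [0.2, 1.0, -0.1]
finger_gap: 0.52
gripper_force: 0.0
```

```bash
python3 - <<'E'
from h import *
st();print(cmd([.503,-.367,.27],180))
E
```

```text
t 62.40 [ 0.4609 -0.1869  0.2732] yaw 179.98 tilt 0.19 roll -0.12 F [ 0.22  1.01 -0.06] M [-0.035 -0.011 -0.009] gap 0.520 0.0
[-0.0421, -0.1801, 0.0038, -0.12, 0.19, -0.03]
```

Next the green brush.

Request:
{"fn": "step_arm", "kwargs": {"commands": [-0.005,-0.02,0,0,0,0,-0.012,-0.05,0,0,0,0,-0.02,-0.085,0,0,0,0,-0.028,-0.12,0,0,0,0,-0.036,-0.15,0,0,0,0,-0.041,-0.17,0,0,0,0,-0.042,-0.178,0,0,0,0,-0.042,-0.18,0,0,0,0,-0.042,-0.18,0,0,0,0,-0.042,-0.18,0,0,0,0]}}

```text
t: 63.4
tcp_pos: [0.5021, -0.3654, 0.2708]
tool_rot: [-0.0, 1.0, 0.0, 0.0]
force: [-0.7, 0.2, 0.6]
finger_gap: 0.515
gripper_force: 0.0
```

```bash
cat >> h.py <<'E'
def ferr(w):
    im=np.array(w['pixels']);h,s,v=cv2.split(cv2.cvtColor(im,cv2.COLOR_BGR2HSV))
    n,l,stt,c=cv2.connectedComponentsWithStats(((s<40)&(v>90)).astype(np.uint8))
    print('ferrules',[(onz(w,*c[i],.127)[:2].round(4).tolist(),int(stt[i][4])) for i in range(1,n) if 30<stt[i][4]<300 and abs(c[i][0]-318)<60 and c[i][1]<330])
E
python3 - <<'E'
from h import *
st();w=snap('wrist');ferr(w);print(cmd([.503,-.367,.1045],180));vials()
E
```

```text
t 63.40 [ 0.5021 -0.3654  0.2708] yaw -179.99 tilt 0.03 roll 0.02 F [-0.7   0.19  0.64] M [ 0.018 -0.017 -0.011] gap 0.515 0.0
ferrules [([0.5016, -0.3673], 117)]
[-0.0006, -0.0015, 0.1665, -0.0, 0.05, 0.02]
vials [[0.936, -0.07], [0.463, -0.186], [0.461, 0.176], [0.355, 0.334], [0.19, 0.181]]
red [([361.0, 210.4], np.int32(1414)), ([288.8, 200.0], np.int32(480)), ([219.7, 216.1], np.int32(1456)), ([12.2, 301.8], np.int32(308))]
```

Request:
{"fn": "step_arm", "kwargs": {"commands": [0,-0.001,0.02,0,0,0,0,-0.0015,0.05,0,0,0,0,-0.0015,0.09,0,0,0,0,-0.0015,0.12,0,0,0,0,-0.0015,0.145,0,0,0,0,-0.0015,0.158,0,0,0,0,-0.0015,0.165,0,0,0,0,-0.0015,0.166,0,0,0,0,-0.0015,0.166,0,0,0,0,-0.0015,0.166,0,0,0]}}

```text
t: 64.5
tcp_pos: [0.5034, -0.369, 0.1064]
tool_rot: [0.0, 1.0, -0.001, 0.002]
force: [-0.2, -0.1, 0.7]
finger_gap: 0.524
gripper_force: 0.0
```

Request:
{"fn": "step_arm", "kwargs": {"commands": [0,0,0,0,0,0,0,0,0,0,0,0,0,0,0,0,0,0,0,0,0,0,0,0,0,0,0,0,0,0,0,0,0,0,0,0,0,0,0,0,0,0,0,0,0,0,0,0,0,0,0,0,0,0,0,0,0,0,0,0], "jaw": 0, "grip_force": 40}}

```text
t: 65.5
tcp_pos: [0.503, -0.3687, 0.1057]
tool_rot: [0.0, 1.0, -0.001, 0.001]
force: [0.1, 1.3, 6.1]
finger_gap: 0.106
gripper_force: 39.3
```

Request:
{"fn": "step_arm", "kwargs": {"commands": [0,0,-0.01,0,0,0,0,0,-0.03,0,0,0,0,0,-0.06,0,0,0,0,0,-0.09,0,0,0,0,0,-0.11,0,0,0,0,0,-0.12,0,0,0,0,0,-0.13,0,0,0,0,0,-0.14,0,0,0,0,0,-0.14,0,0,0,0,0,-0.14,0,0,0]}}

```text
t: 66.5
tcp_pos: [0.5023, -0.368, 0.2444]
tool_rot: [0.0, 1.0, 0.0, 0.0]
force: [-0.5, -0.8, -0.3]
finger_gap: 0.099
gripper_force: 39.1
```

```bash
cat >> h.py <<'E'
def brush(w,col):
    im=np.array(w['pixels']);h,s,v=cv2.split(cv2.cvtColor(im,cv2.COLOR_BGR2HSV))
    m={'b':(h>95)&(h<125)&(s>80),'g':(h>60)&(h<95)&(s>60)}[col]
    n,l,stt,c=cv2.connectedComponentsWithStats(m.astype(np.uint8))
    C=Ro.from_quat(w['s']['tool_rot']).as_matrix();P=w['s']['tcp_pos']
    print('expect',proj(w,P+C@np.array([0,0,.0975])),'found',[(stt[i].tolist(),[round(float(np.where(l[r]==i)[0].mean()),1) for r in (stt[i][1]+4,stt[i][1]+stt[i][3]-8)]) for i in range(1,n) if stt[i][4]>300 and abs(c[i][0]-318)<50])
E
python3 - <<'E'
from h import *
st();w=snap('wrist');brush(w,'g');print(cmd([.461,.013,.23],180));vials()
E
```

```text
t 66.50 [ 0.5023 -0.368   0.2444] yaw 179.97 tilt 0.03 roll 0.01 F [-0.46 -0.77 -0.32] M [-0.023 -0.008 -0.035] gap 0.099 39.062132835388184
expect (np.float64(316.94914279079865), np.float64(240.22693227122215)) found [([309, 237, 21, 86, 1347], [319.0, 319.5])]
[0.0413, 0.3808, 0.0143, 0.04, 0.0, -0.03]
vials [[0.463, -0.186], [0.461, 0.176], [0.355, 0.332], [0.206, 0.163]]
red [([361.2, 208.8], np.int32(1349)), ([219.7, 216.1], np.int32(1452)), ([12.1, 301.8], np.int32(306))]
```

Request:
{"fn": "step_arm", "kwargs": {"commands": [0,0,-0.03,0,0,0,0,0,-0.06,0,0,0,0.003,0.03,-0.06,0,0,0,0.008,0.075,-0.06,0,0,0,0.015,0.124,-0.06,0,0,0,0.02,0.173,-0.06,0,0,0,0.026,0.222,-0.06,0,0,0,0.032,0.271,-0.06,0,0,0,0.038,0.3,-0.06,0,0,0,0.04,0.3,-0.06,0,0,0]}}

```text
t: 67.6
tcp_pos: [0.4606, -0.0643, 0.3041]
tool_rot: [-0.002, 1.0, 0.001, -0.001]
force: [0.2, 0.4, -0.4]
finger_gap: 0.105
gripper_force: 39.1
```

```bash
python3 - <<'E'
from h import *
st();print(cmd([.457,.013,.203],180));vials()
E
```

```text
t 67.60 [ 0.4606 -0.0643  0.3041] yaw -179.76 tilt -0.08 roll 0.09 F [ 0.16  0.43 -0.42] M [-0.052  0.028 -0.008] gap 0.105 39.11717891693115
[0.0032, 0.0772, 0.1013, 0.09, -0.08, 0.24]
vials [[0.463, -0.187], [0.461, 0.176], [0.459, 0.016], [0.37, -0.144], [0.355, 0.333]]
red [([362.7, 211.6], np.int32(1261)), ([219.7, 216.1], np.int32(1453)), ([283.1, 231.6], np.int32(442))]
```

Request:
{"fn": "step_arm", "kwargs": {"commands": [0.001,0.02,0,0,0,0,0.002,0.05,0.01,0,0,0,0.003,0.07,0.03,0,0,0,0.003,0.079,0.055,0,0,0,0.003,0.079,0.08,0,0,0,0.003,0.079,0.095,0,0,0,0.003,0.079,0.101,0,0,0,0.003,0.079,0.101,0,0,0,0.003,0.079,0.101,0,0,0,0.003,0.079,0.101,0,0,0]}}

```text
t: 68.65
tcp_pos: [0.4606, 0.0103, 0.2045]
tool_rot: [0.001, 1.0, -0.001, 0.002]
force: [0.4, 0.3, -0.8]
finger_gap: 0.1
gripper_force: 39.2
```

```bash
python3 - <<'E'
from h import *
st();w=snap('wrist');rim(w,[.457,.015])
E
```

```text
t 68.65 [0.4606 0.0103 0.2045] yaw 179.94 tilt 0.19 roll -0.07 F [ 0.37  0.32 -0.75] M [ 0.033 -0.045  0.007] gap 0.100 39.15705978870392
rim n 1747 ((453.6885681152344, 17.403364181518555), 19.99907875061035) ell ((454.3351745605469, 17.701860427856445), (35.99211502075195, 39.42330551147461), 98.55281829833984) ext [ 4.34e-01 -1.00e-04] [0.4732 0.0362]
```

Request:
{"fn": "step_arm", "kwargs": {"commands": [0.003,0.003,0,0,0,0,0.0055,0.006,0.005,0,0,0,0.0055,0.006,0.015,0,0,0,0.0055,0.006,0.025,0,0,0,0.0055,0.006,0.034,0,0,0,0.0055,0.006,0.041,0,0,0,0.0055,0.006,0.047,0,0,0,0.0055,0.006,0.051,0,0,0,0.0055,0.006,0.055,0,0,0,0.0055,0.006,0.055,0,0,0]}}

```text
t: 69.7
tcp_pos: [0.4541, 0.0167, 0.1483]
tool_rot: [0.0, 1.0, -0.0, 0.0]
force: [-0.4, 0.1, -0.7]
finger_gap: 0.102
gripper_force: 39.2
```

```bash
python3 - <<'E'
from h import *
st()
E
```

```text
t 69.70 [0.4541 0.0167 0.1483] yaw 179.97 tilt 0.03 roll -0.03 F [-0.41  0.07 -0.74] M [-0.024  0.033  0.028] gap 0.102 39.15690243244171
```

Request:
{"fn": "step_arm", "kwargs": {"commands": [0,0,0.006,0,0,0,0,0,0.012,0,0,0,0,0,0.018,0,0,0,0,0,0.024,0,0,0,0,0,0.029,0,0,0,0,0,0.032,0,0,0,0,0,0.034,0,0,0,0,0,0.0355,0,0,0,0,0,0.0365,0,0,0,0,0,0.0365,0,0,0]}}

```text
t: 70.7
tcp_pos: [0.4546, 0.0167, 0.1126]
tool_rot: [0.0, 1.0, -0.0, 0.001]
force: [0.1, 0.6, 3.9]
finger_gap: 0.105
gripper_force: 39.7
```

```bash
python3 - <<'E'
from h import *
st()
E
```

```text
t 70.70 [0.4546 0.0167 0.1126] yaw 179.97 tilt 0.11 roll -0.05 F [0.05 0.61 3.88] M [-0.022  0.145 -0.021] gap 0.105 39.73717153072357
```

Seated. Release, rise, and go for the blue brush.

Request:
{"fn": "step_arm", "kwargs": {"commands": [0,0,0,0,0,0,0,0,0,0,0,0,0,0,0,0,0,0,0,0,0,0,0,0,0,0,0,0,0,0,0,0,-0.02,0,0,0,0,0,-0.05,0,0,0,0,0,-0.09,0,0,0,0,0,-0.13,0,0,0,0,0,-0.16,0,0,0], "jaw": 52}}

```text
t: 71.7
tcp_pos: [0.4545, 0.0168, 0.2745]
tool_rot: [0.0, 1.0, -0.001, 0.002]
force: [0.9, 0.0, 0.0]
finger_gap: 0.523
gripper_force: 0.0
```

```bash
python3 - <<'E'
from h import *
st();print(cmd([.403,-.362,.27],180))
E
```

```text
t 71.70 [0.4545 0.0168 0.2745] yaw 179.97 tilt 0.21 roll -0.07 F [0.9  0.05 0.03] M [-0.03  -0.041  0.046] gap 0.523 0.0
[0.0514, -0.3788, 0.0048, -0.07, 0.21, -0.03]
```

Request:
{"fn": "step_arm", "kwargs": {"commands": [0.004,-0.03,0,0,0,0,0.01,-0.075,0,0,0,0,0.017,-0.123,0,0,0,0,0.023,-0.17,0,0,0,0,0.03,-0.218,0,0,0,0,0.036,-0.265,0,0,0,0,0.042,-0.31,0,0,0,0,0.048,-0.35,0,0,0,0,0.051,-0.375,0,0,0.2,0,0.0514,-0.379,0.003,0,0.2,0]}}

```text
t: 72.7
tcp_pos: [0.4022, -0.3658, 0.2693]
tool_rot: [0.002, 1.0, -0.001, -0.001]
force: [0.2, 0.8, -0.1]
finger_gap: 0.52
gripper_force: 0.0
```

```bash
python3 - <<'E'
from h import *
st();w=snap('wrist');ferr(w);print(cmd([.403,-.362,.1045],180));vials()
E
```

```text
t 72.70 [ 0.4022 -0.3658  0.2693] yaw 179.77 tilt -0.08 roll -0.17 F [ 0.19  0.81 -0.08] M [ 0.059 -0.017 -0.05 ] gap 0.520 0.0
ferrules [([0.402, -0.3613], 118)]
[-0.0015, 0.0019, 0.164, -0.02, -0.15, -0.18]
vials [[0.463, -0.186], [0.461, 0.176], [0.373, -0.144], [0.355, 0.333], [0.15, 0.189]]
red [([361.0, 210.3], np.int32(1408)), ([287.5, 214.4], np.int32(1358)), ([219.7, 216.1], np.int32(1456)), ([12.1, 302.0], np.int32(301))]
```

Request:
{"fn": "step_arm", "kwargs": {"commands": [-0.001,0.002,0.02,0,0,0,-0.001,0.002,0.05,0,0,0,-0.001,0.002,0.09,0,0,0,-0.001,0.002,0.12,0,0,0,-0.001,0.002,0.145,0,0,0,-0.001,0.002,0.158,0,0,0,-0.001,0.002,0.163,0,0,0,-0.001,0.002,0.164,0,0,0,-0.001,0.002,0.164,0,0,0,-0.001,0.002,0.164,0,0,0]}}

```text
t: 73.8
tcp_pos: [0.4038, -0.3609, 0.1066]
tool_rot: [0.0, 1.0, -0.001, -0.0]
force: [-0.7, -0.5, -0.2]
finger_gap: 0.523
gripper_force: 0.0
```

Request:
{"fn": "step_arm", "kwargs": {"commands": [0,0,0,0,0,0,0,0,0,0,0,0,0,0,0,0,0,0,0,0,0,0,0,0,0,0,0,0,0,0,0,0,0,0,0,0,0,0,0,0,0,0,0,0,0,0,0,0,0,0,0,0,0,0,0,0,0,0,0,0], "jaw": 0, "grip_force": 40}}

```text
t: 74.8
tcp_pos: [0.4035, -0.3608, 0.1059]
tool_rot: [0.0, 1.0, -0.001, -0.001]
force: [0.2, -0.4, 5.9]
finger_gap: 0.103
gripper_force: 39.0
```

Request:
{"fn": "step_arm", "kwargs": {"commands": [0,0,-0.01,0,0,0,0,0,-0.03,0,0,0,0,0,-0.06,0,0,0,0,0,-0.09,0,0,0,0,0,-0.12,0,0,0,0,0,-0.15,0,0,0,0,0,-0.18,0,0,0,0,0,-0.195,0,0,0,0,0,-0.2,0,0,0,0,0,-0.2,0,0,0]}}

```text
t: 75.8
tcp_pos: [0.4035, -0.3597, 0.3057]
tool_rot: [0.0, 1.0, -0.0, -0.001]
force: [-0.1, -0.1, -0.3]
finger_gap: 0.106
gripper_force: 39.2
```

```bash
python3 - <<'E'
from h import *
st();w=snap('wrist');brush(w,'b');print(cmd([.459,.176,.30],180));vials()
E
```

```text
t 75.80 [ 0.4035 -0.3597  0.3057] yaw 179.97 tilt -0.11 roll -0.03 F [-0.06 -0.08 -0.26] M [ 0.003 -0.006  0.013] gap 0.106 39.18517291545868
expect (np.float64(316.9489408241748), np.float64(240.22679772556376)) found [([309, 237, 22, 86, 1374], [318.5, 319.0])]
[-0.0555, 0.5354, 0.005, 0.05, -0.18, -0.03]
vials [[0.463, -0.187], [0.461, 0.176], [0.372, -0.144], [0.12, 0.227]]
red [([361.0, 210.4], np.int32(1412)), ([287.4, 215.9], np.int32(1420)), ([219.7, 216.2], np.int32(1458))]
```

Request:
{"fn": "step_arm", "kwargs": {"commands": [-0.003,0.03,0,0,0,0,-0.008,0.075,0,0,0,0,-0.013,0.122,0,0,0,0,-0.018,0.17,0,0,0,0,-0.023,0.218,0,0,0,0,-0.028,0.266,0,0,0,0,-0.033,0.314,0,0,0,0,-0.038,0.362,0,0,0,0,-0.043,0.41,0,0,0,0,-0.047,0.445,0,0,0,0]}}

```text
t: 76.9
tcp_pos: [0.4496, 0.0876, 0.3036]
tool_rot: [-0.0, 1.0, 0.0, -0.003]
force: [0.5, -0.7, -0.7]
finger_gap: 0.101
gripper_force: 39.2
```

```bash
python3 - <<'E'
from h import *
st();print(cmd([.459,.176,.204],180));vials()
E
```

```text
t 76.90 [0.4496 0.0876 0.3036] yaw -179.94 tilt -0.32 roll 0.01 F [ 0.52 -0.7  -0.72] M [-0.021  0.035 -0.017] gap 0.101 39.18653190135956
[-0.01, 0.0884, 0.0996, 0.01, -0.32, 0.06]
vials []
red [([361.0, 210.6], np.int32(1438)), ([287.4, 215.9], np.int32(1423))]
```

Request:
{"fn": "step_arm", "kwargs": {"commands": [-0.002,0.025,0,0,0,0,-0.005,0.055,0,0,0,0,-0.008,0.077,0.01,0,-0.2,0,-0.0095,0.087,0.04,0,-0.3,0,-0.01,0.088,0.07,0,-0.3,0,-0.01,0.088,0.09,0,-0.3,0,-0.01,0.088,0.0995,0,-0.3,0,-0.01,0.088,0.0995,0,-0.3,0,-0.01,0.088,0.0995,0,-0.3,0,-0.01,0.088,0.0995,0,-0.3,0]}}

```text
t: 77.95
tcp_pos: [0.4616, 0.1727, 0.2063]
tool_rot: [0.0, 1.0, -0.0, 0.003]
force: [0.3, -0.2, -0.7]
finger_gap: 0.1
gripper_force: 39.3
```

```bash
python3 - <<'E'
from h import *
st();w=snap('wrist');rim(w,[.458,.176])
E
```

```text
t 77.95 [0.4616 0.1727 0.2063] yaw 179.95 tilt 0.30 roll -0.02 F [ 0.27 -0.18 -0.7 ] M [-0.036 -0.015 -0.023] gap 0.100 39.26571786403656
rim n 1697 ((456.55426025390625, 178.37014770507812), 20.272987365722656) ell ((457.2446594238281, 178.821044921875), (35.48616027832031, 39.94710922241211), 92.02001953125) ext [0.4364 0.1609] [0.4767 0.1967]
```

Request:
{"fn": "step_arm", "kwargs": {"commands": [0.002,0.003,0,0,0.3,0,0.0035,0.005,0.005,0,0.3,0,0.0035,0.005,0.015,0,0.3,0,0.0035,0.005,0.025,0,0.3,0,0.0035,0.005,0.034,0,0.3,0,0.0035,0.005,0.041,0,0.3,0,0.0035,0.005,0.047,0,0.3,0,0.0035,0.005,0.052,0,0.3,0,0.0035,0.005,0.056,0,0.3,0,0.0035,0.005,0.056,0,0.3,0]}}

```text
t: 79.0
tcp_pos: [0.4571, 0.1777, 0.1489]
tool_rot: [0.0, 1.0, -0.0, -0.002]
force: [-0.4, -0.0, 1.0]
finger_gap: 0.101
gripper_force: 39.3
```

```bash
python3 - <<'E'
from h import *
st()
E
```

```text
t 79.00 [0.4571 0.1777 0.1489] yaw 179.97 tilt -0.18 roll -0.05 F [-0.43 -0.03  0.98] M [ 0.016  0.043 -0.013] gap 0.101 39.26549971103668
```

Clear in the bore; floor TCP ≈ 0.1129.

Request:
{"fn": "step_arm", "kwargs": {"commands": [0,0,0.006,0,0,0,0,0,0.012,0,0,0,0,0,0.018,0,0,0,0,0,0.024,0,0,0,0,0,0.029,0,0,0,0,0,0.032,0,0,0,0,0,0.034,0,0,0,0,0,0.0355,0,0,0,0,0,0.0365,0,0,0,0,0,0.037,0,0,0]}}

```text
t: 80.0
tcp_pos: [0.4577, 0.1777, 0.1129]
tool_rot: [0.0, 1.0, -0.0, -0.001]
force: [-2.1, -0.1, 7.8]
finger_gap: 0.107
gripper_force: 39.7
```

```bash
python3 - <<'E'
from h import *
st()
E
```

```text
t 80.00 [0.4577 0.1777 0.1129] yaw 179.97 tilt -0.07 roll -0.04 F [-2.14 -0.14  7.83] M [-0.073  0.206  0.021] gap 0.107 39.72936272621155
```

Request:
{"fn": "step_arm", "kwargs": {"commands": [0,0,0,0,0,0,0,0,0,0,0,0,0,0,0,0,0,0,0,0,0,0,0,0,0,0,0,0,0,0,0,0,-0.02,0,0,0,0,0,-0.05,0,0,0,0,0,-0.09,0,0,0,0,0,-0.13,0,0,0,0,0,-0.17,0,0,0], "jaw": 52}}

```text
t: 81.0
tcp_pos: [0.4572, 0.1778, 0.2838]
tool_rot: [0.0, 1.0, -0.0, -0.001]
force: [0.1, -0.1, -0.3]
finger_gap: 0.52
gripper_force: 0.0
```

Request:
{"fn": "step_arm", "kwargs": {"commands": [0,0.03,-0.03,0,0,0,0,0.07,-0.05,0,0,0,-0.0,0.11,-0.06,0,0,0,0,0.15,-0.06,0,0,0,0,0.19,-0.06,0,0,0,0.0,0.23,-0.06,0,0,0,0,0.26,-0.06,0,0,0,0,0.28,-0.06,0,0,0,0,0.28,-0.06,0,0,0,0,0.28,-0.06,0,0,0]}}

```text
t: 82.0
tcp_pos: [0.4575, 0.4575, 0.3415]
tool_rot: [-0.0, 1.0, -0.001, -0.002]
force: [0.1, -0.0, 0.1]
finger_gap: 0.522
gripper_force: 0.0
```

```bash
python3 - <<'E'
from h import *
st();d=snap('top','topf.png');sc=snap('scene','scf.png')
for p in([.54,.186],[.534,.003],[.516,-.211]):pegfind(d,p,.021,.03)
im=np.array(d['pixels']);h,s,v=cv2.split(cv2.cvtColor(im,cv2.COLOR_BGR2HSV))
n,l,stt,c=cv2.connectedComponentsWithStats((((h<6)|(h>174))&(s>170)&(v>90)).astype(np.uint8))
for i in range(1,n):
    if stt[i][4]>300:
        p=np.argwhere(l==i)[:,::-1].astype(np.float32);print('red',c[i].round(1),stt[i].tolist(),onz(d,*c[i],.015)[:2].round(3))
# brushes: top at z .174, project expectations & scene handle extents
im=np.array(sc['pixels']);h,s,v=cv2.split(cv2.cvtColor(im,cv2.COLOR_BGR2HSV))
for x,y,m in((.4577,.1777,(h>95)&(h<130)&(s>80)),(.4546,.0167,(h>60)&(h<95)&(s>60)),(.461,-.187,((h<6)|(h>172))&(s>120))):
    a=proj(sc,[x,y,.072]);b=proj(sc,[x,y,.124]);t=proj(sc,[x,y,.174])
    box=m[int(b[1])-15:int(a[1])+8,int(a[0])-14:int(a[0])+15];q=np.argwhere(box)
    print('mouth',np.round(a),'handle top',np.round(b),'tip',np.round(t),'col px rows',(q[:,0].min()+int(b[1])-15,q[:,0].max()+int(b[1])-15,q[:,1].mean()+int(a[0])-14) if len(q) else None,len(q))
# bystanders vs start: difference of the pictures
a=cv2.imread('pics/top0.png');df=cv2.absdiff(a,d['pixels']).max(2)>45
for nm,(u,w,r) in dict(mug=(185,143,22),can=(387,142,18),tape=(320,128,20)).items():print(nm,df[w-r:w+r,u-r:u+r].mean())
E
```

```text
t 82.00 [0.4575 0.4575 0.3415] yaw -179.99 tilt -0.18 roll -0.13 F [ 0.11 -0.04  0.08] M [0.017 0.013 0.036] gap 0.522 0.0
peg area 182 cent [0.5398 0.1877] rect mm ((539.6531372070312, 187.792724609375), (26.935409545898438, 47.90043640136719), 79.49557495117188) box [[514.0, 179.0], [561.0, 170.0], [566.0, 197.0], [519.0, 205.0]]
peg area 189 cent [0.5345 0.0029] rect mm ((535.26025390625, 2.5970458984375), (27.011905670166016, 51.89080047607422), 79.2826919555664) box [[507.0, -6.0], [558.0, -15.0], [563.0, 11.0], [512.0, 21.0]]
peg area 195 cent [ 0.5176 -0.2121] rect mm ((517.8151245117188, -211.74343872070312), (26.129405975341797, 47.83022689819336), 88.43517303466797) box [[494.0, -224.0], [541.0, -225.0], [542.0, -199.0], [494.0, -198.0]]
red [361.  210.6] [342, 188, 42, 61, 1430] [ 0.542 -0.192]
red [287.3 216.2] [265, 191, 45, 62, 1446] [0.53  0.002]
red [219.4 216.1] [199, 192, 40, 60, 1464] [0.533 0.181]
mouth [410. 213.] handle top [413. 195.] tip [416. 178.] col px rows None 0
mouth [352. 233.] handle top [354. 215.] tip [355. 197.] col px rows None 0
mouth [273. 264.] handle top [271. 247.] tip [270. 228.] col px rows (np.int64(250), np.int64(269), np.float64(272.1311475409836)) 61
mug 0.0
can 0.0
tape 0.0
```

```bash
python3 - <<'E'
import cv2,numpy as np
a=cv2.cvtColor(cv2.imread('pics/scene0.png'),cv2.COLOR_BGR2HSV);b=cv2.cvtColor(cv2.imread('pics/scf.png'),cv2.COLOR_BGR2HSV)
A=cv2.imread('pics/scene0.png');B=cv2.imread('pics/scf.png')
for u,r0,r1 in((412,176,214),(354,196,236),(271,228,268)):
    for r in range(r0,r1,4):
        w=np.abs(A[r,u-8:u+9].astype(int)-B[r,u-8:u+9]).max(1);k=np.where(w>35)[0]
        print(r,(k+u-8).tolist(),b[r,u-8+k[len(k)//2]].tolist() if len(k) else '')
E
```

```text
176 [] 
180 [414, 415, 416, 419, 420] [12, 129, 73]
184 [413, 414, 415, 416, 419, 420] [12, 133, 75]
188 [404, 405, 406, 407, 408, 409, 410, 411, 418, 419, 420] [15, 113, 162]
192 [404, 405, 406, 407, 408, 409, 410, 411, 412, 413, 414, 415, 417, 418, 419, 420] [15, 46, 111]
196 [404, 405, 406, 407, 408, 409, 410, 411, 412, 413, 414, 415, 416, 417, 418, 419, 420] [12, 32, 105]
200 [404, 405, 406, 407, 408, 409, 412, 413, 415, 416, 417, 418, 419] [118, 56, 68]
204 [404, 405, 406, 407, 408, 409, 412, 415, 416, 417, 418, 419] [118, 59, 69]
208 [404, 405, 406, 407, 410, 411, 412, 414, 415, 416, 417, 418, 419, 420] [14, 101, 144]
212 [409, 410, 411, 412, 418, 419, 420] [116, 21, 85]
196 [346, 347, 348, 349, 350, 351, 352, 353, 354, 355, 356, 357, 358, 359, 360, 361, 362] [15, 118, 149]
200 [346, 347, 348, 349, 350, 351, 358, 359, 360, 361, 362] [15, 119, 137]
204 [346, 347, 348, 349, 350, 353, 354, 355, 358, 359, 360, 361, 362] [12, 137, 67]
208 [346, 347, 348, 349, 350, 358, 359, 360, 361, 362] [15, 112, 152]
212 [346, 347, 348, 349, 350, 354, 358, 359, 360, 361, 362] [17, 22, 103]
216 [3
[... 169 characters left out ...]
[48, 67, 65]
228 [350, 351, 352, 353, 354] [41, 62, 70]
232 [346, 347, 350, 351, 352, 353, 354] [44, 43, 78]
228 [267, 268, 269, 270, 271, 272] [12, 105, 107]
232 [263, 264, 265, 266, 267, 268, 269, 270, 271, 272, 279] [9, 100, 66]
236 [267, 268, 269, 270, 271, 272, 276, 277, 278, 279] [12, 70, 80]
240 [263, 264, 265, 266, 267, 277, 278, 279] [115, 86, 104]
244 [263, 264, 277, 278, 279] [14, 75, 102]
248 [265, 266, 267, 268, 277, 278, 279] [120, 45, 91]
252 [263, 264, 265, 266, 267, 269, 270, 271, 272, 273, 277, 278, 279] [178, 143, 96]
256 [270, 271, 272, 273, 274, 275, 276, 277, 278, 279] [127, 106, 84]
260 [270, 271, 272, 273, 274, 279] [3, 142, 106]
264 [271, 272, 273, 274] [3, 171, 100]
```

```bash
python3 -c "
from station import manip
print(manip.sign_off())"
```

```text
the job is handed in; nothing more can be done
None
```

All three places are laid and handed in at about 82 s: one peg flat in each red dish, the tube with the fourth peg back in its cradle, and a brush at the bottom of each vial. The first two pegs had landed leaning on the dish wall, so I picked each up with the gripper and laid it flat.

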